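# Take the weighing basket off the keeper hook of the counter scale

## Robot

A 6-joint arm with a two-finger parallel gripper is mounted at the origin on a cart in front of the work surface, level with it; the furniture and walls round the work are solid. World frame = base frame: x ahead of the robot, y to its left, z up, the work surface at z = 0. Lengths are in m, angles in degrees, forces in N, time in s.
With the tool pointing down it reaches from about 0.275 to 0.875 m from the base axis. Payload 12.5 kg.
Tool frame: the origin (TCP) lies midway between the tips of the shut fingers; the grasp point (between the pads) lies 19 mm behind it; z points along the fingers, x is the direction in which the jaws open and shut, and the axes are right-handed (so a half turn about z gives the same grasp; the last joint's range is limited). The gripper opens to 85 mm and grips with 20 to 120 N. Pads are 22 mm wide; open, the fingers measure 114 mm over their backs; the gripper's body (76 mm by 85 mm) begins 54 mm behind the grasp point. The pads swing forward as they close: fully open they stand 13 mm farther back than shut.
Start: joints at [-74.118, 20.094, 94.641, -0, 65.266, -4.847], TCP at [0.195, -0.514, 0.231] pointing down, gripper open.
Joint ranges: [-157.81, 157.81], [-45, 120.19], [0.68, 151.7], [-89.99, 269.99], [4.06, 180], [-164.3, 164.3]. Speed limits (degrees/s): [127.2, 127.2, 159.86, 180, 180, 180].

## Interface

Orientations are given as a 3x3 rotation matrix whose columns are the frame's x, y, z axes.
In Python, from plant import sensors, eyes, arm gives the robot as it stands.
- The arm moves only by the tool jog_arm, never from a script. Its arguments are lists of equal length, an entry for each row: "xyz": the shift along the world's x, y, z in mm, a list of three; "twist": the turn about the world's z in rad; "fingers": the opening, from 0 (shut) to 1 (fully open). A call has 1 to 5 rows; each row is the pose to reach, as a shift and turn from the pose measured when the call began; what a row does not reach only later rows make up. A row lasts 1/8 s, in which the tool goes at most 62.5 mm and 10.7 degrees, less where a joint would pass 70% of its speed; a pose out of reach is approached as far as the arm can. A call with a gripper value outside its range is refused whole. The fingers move at their own pace and stop on an object; "grip_force" is the grip in N (left out, the last holds). Time passes only in rows, so rows that repeat a pose let the fingers close. It gives the time, the measured TCP pose, the force and the opening at its end, in the units of the state.
- sensors.get_state(): the state, without advancing time (a new reading comes with each control period).
- eyes.get_image(name): name is "side" or "top"; returns the picture (400x640x3 uint8, blue, green, red); there is no depth.
- eyes.camera_info(name): a dict with "intrinsics" (3x3 intrinsics, pixels), "D" ([k1, k2, p1, p2, k3] as OpenCV has them; the pictures are not rectified), "world_to_cam" (4x4, takes a point from world to camera coordinates). Camera axes: x right, y up, looking along -z (the intrinsics and any distortion apply to the point x, -y, -z); pixel columns grow to the right and rows downward; lengths in m; the calibration is good to about 2 mm. A picture is of the moment at which its call begins. camera_info takes no time and is no camera call.
- arm.sign_off(): hands the job in, once; it reports no verdict.
The state is a dict: "t": time; "joint_positions": joint angles; "joint_velocities": joint speeds; "tau": joint torques, N m; "tcp_pos": TCP position; "eef_rot": TCP orientation; "contact_force": force on the tool from outside, world axes, zero at the start; "ft_torque": the same for the moment, N m; "grip_width": finger opening in m.
Only numpy, scipy, OpenCV 4.12 (cv2) and the standard library are available. Lean on these libraries where they do the work, as an engineer would, in place of code of your own. Each camera call takes 0.05 s, during which the arm holds its last target.

## Task

The tea has been weighed: take the weighing basket, with the tea tin in it, off the scale's hook and stand it gently in the middle of the clear half of the serving tray, upright and let go, with the tin still standing in it. The hook's bill curls over the handle bar and a sprung keeper shuts the gap behind it, so push the keeper back with the bar itself (not with the fingers) and keep it pressed while you bring the bar up and out past the bill; the keeper must spring shut again behind it. The scale is a delicate 1.2 kg one: never load its hook with more than about 12 N in any direction, and leave the other things on the counter where they are.

Things in the scene. Friction and masses are not known exactly. Their poses are not given: they have to be found in the camera images.
- scale: Grey counter scale, fixed. Base 120 x 235 x 16 mm; housing 70 x 52 mm, 239 mm high, with a round dial; side arm with a hook of 12 mm round steel. Origin: on the counter below the hook's seat. z up; x along the hanging handle bar, away from the robot; y from the hook towards the housing, whose near face is at y = +97 mm. Hook and keeper lie within 13 mm of x = 0.
- seat (a point): Point fixed to the scale 215 mm above its origin, axes as the scale's: height of a seated bar's centre in the UNLOADED hook. The arm is a weighing spring, 450 N/m: the load holds hook and bar 6 to 14 mm lower; as the weight is taken off, the hook follows the bar up to a firm upper stop, here. The bar lies anywhere across a flat seat, 5 mm below its centre.
- bill_end (a point): Nominal centre of the hook bill's rounded end (6 mm radius), 18 mm above the seat. Fixed to the scale: the real one hangs lower under load, and as the hook rod is clamped in a sleeve it is up to 7 mm nearer or farther in y, unmeasured: feel for it. The bill curls over the bar from -y; to pass it the bar's centre must be 11 mm or more to its +y; 14 mm above it the bar may go to -y.
- keeper (a joint): Sprung flap, 15 mm wide, shutting the throat on the bar's +y side. Pin 15 mm to +y of and 31 mm below the real bill end; top 15 mm above that. Rad: 0 shut, grows as the top swings to +y; 0.34 firm stop. Its stop lets the bar's centre go 7 to 8 mm to +y of the bill end at seat height, 13 mm level with the bill's end. It pushes with 1.5 to 6 N at the seat, 1 to 2.5 N up there; more means the stop.
- basket: Round aluminium weighing basket, 132 mm across the rim, 45 mm deep, foot 100 mm across, with a fixed (not hinged) steel bail handle whose straight bar, 10 mm thick and 112 mm long, runs along the basket's x, 165 mm above its underside. About 0.25 kg (varies). Origin: centre of the underside; z up. It hangs by the middle of the bar, x along the scale's x to within a few degrees.
- grip_near (a point): Centre of the wooden sleeve on the robot's side of the handle bar: 34 mm long along the bar (basket's x), 16 mm across (y), 18 mm high, 35 mm from the bar's middle. The hook begins 22 mm from here towards the middle, the bail's upright wire 31 mm the other way.
- grip_far (a point): Centre of the same sleeve on the far side of the bar.
- bar_mid (a point): Middle of the bare steel handle bar, on its centre line, where the hook carries it; 165 mm above the basket's underside. The hook stands inside the bail between bar and tin: raised 50 mm above the seat, the tin's top meets the hook's underside, so below that height draw the basket off to the scale's -y, till the bar is past y = -80 mm in the scale's frame.
- basket_foot (a point): Centre of the basket's underside.
- tin: Round tea tin, 69 mm in diameter, 89 mm high, about 0.19 kg (varies), standing loose in the middle of the basket. Origin: centre of its underside, 4 mm above the basket's underside, so its top is 72 mm below the handle bar's centre.
- tray: Walnut serving tray, fixed, 208 mm (x) by 365 mm (y); floor 10 mm and rim 26 mm above the counter, rim 8 mm thick; brass loops at the two short ends, up to 49 mm high. Origin: centre of the underside. Its -y half holds an espresso cup and a spoon; its +y half, nearer the scale, is clear.
- tray_clear (a point): Middle of the tray's clear half, on the tray's floor, 85 mm from the tray's centre towards its +y.
- cup: Espresso cup on the tray, 63 x 88 x 51 mm, bystander.
- spoon: Teaspoon on the tray, 138 mm long, bystander.
- creamer: Glass creamer 113 mm high on the counter left of the scale, bystander.
- mill: Pepper mill 170 mm high on the counter right of the tray, bystander.
- pot: Small silver pot 81 mm high at the left of the counter, bystander.
- glass_a: Teal tumbler 84 mm high at the right of the counter, bystander.
- glass_b: Another teal tumbler, bystander.
- shelf_post (a point): Foot of the shelving's fixed upright, front face centre: a full-height post 76 mm wide (y), between the scale and the tray; the shelf boards behind it begin 20 mm farther back, the lowest 0.34 m above the counter. Keep the wrist and the load in front of it when passing.

How it is judged (in metres and radians):
On the way, in this order (a step that is already met when the one before it is completed fails the run):
1. the handle bar presses the keeper back while still in the hook (value of joint keeper above 0.2 rad and contact force between basket and scale above 0.5 N and z of bar_mid in the frame of scale below 0.25 m), for 0.1 s.
2. the bar is out above the hook and the keeper has sprung shut (value of joint keeper below 0.06 rad and contact force between basket and scale below 0.2 N and z of bar_mid in the frame of scale above 0.24 m), for 0.1 s.
At the end, for the whole second after the job is handed in: The basket stands upright (within 4.5 degrees) and still on the tray's floor, its centre within 30 mm of the middle of the clear half, released, with the tin standing in it, and the scale's keeper is shut (horizontal distance between basket_foot and tray_clear below 0.03 m and z of basket_foot in the frame of tray_clear below 0.006 m and angle between basket's own z axis and vertical below 0.08 rad and linear speed of basket below 0.02 m/s and distance between tin and basket_foot below 0.03 m and angle between tin's own z axis and vertical below 0.12 rad and value of joint keeper below 0.06 rad); the robot touches nothing.
It fails at once if the basket loads the scale with more than 12 N (contact force between basket and scale above 12 N).
It fails at once if the fingers push on the scale or its keeper (contact force between the fingers and scale above 2 N).
It fails at once if the basket is set down hard on the tray (contact force between basket and tray above 40 N).
It fails at once if a thing beside the work is moved by more than 20 mm (distance of any of cup, spoon, creamer, mill, pot, glass_a, glass_b from where it was at the start of the episode above 0.02 m).
It also fails if it takes over 70 s, if anything falls off the work surface, if the arm or the gripper's body presses on something with over 40 N, if the wrist force passes 120 N, or if a joint passes its speed limit or range.

## Working session

There is one attempt and no reset: what is moved stays moved. The work goes in short steps, Python scripts to look and compute and a tool call to move; the robot and the scene stay as the last step left them, time stands still between calls to the robot, and variables do not carry over. Pictures are saved under pics/ and viewed, and the job is handed in when it is done.

Besides the shell and the picture viewer there is one more tool, called in YAML: its name, and indented under it one key for each argument. jog_arm: Moves the arm, as the interface text tells. Its arguments: {"type":"object","properties":{"xyz":{"type":"array"},"twist":{"type":"array"},"fingers":{"type":"array"},"grip_force":{"type":"number"}},"required":["xyz","twist","fingers"]}

```bash
ls; mkdir -p pics; python3 - <<'E'
from plant import sensors, eyes, arm
import cv2, numpy as np
for n in("side","top"):
    im=eyes.get_image(n); cv2.imwrite(f"pics/{n}0.png",im)
    c=eyes.camera_info(n); print(n,c)
s=sensors.get_state(); print(s)
E
```

```text
pics
side {'intrinsics': array([[430.37366239,   0.        , 325.31629084],
       [  0.        , 430.37366239, 199.63012115],
       [  0.        ,   0.        ,   1.        ]]), 'D': array([0.00176023, 0.        , 0.        , 0.        , 0.        ]), 'world_to_cam': array([[ 0.9030484 , -0.42950682,  0.00524189, -0.45721382],
       [ 0.23900389,  0.5125765 ,  0.82470751, -0.22999995],
       [-0.35690437, -0.74349796,  0.56553519, -1.87313288],
       [ 0.        ,  0.        ,  0.        ,  1.        ]])}
top {'intrinsics': array([[504.4226809 ,   0.        , 318.67816175],
       [  0.        , 504.4226809 , 200.57739452],
       [  0.        ,   0.        ,   1.        ]]), 'D': array([0.0278114, 0.       , 0.       , 0.       , 0.       ]), 'world_to_cam': array([[ 0.00216934, -0.99999192,  0.0033854 , -0.00857472],
       [ 0.9942938 ,  0.00251803,  0.10664659, -0.53470167],
       [-0.10665425,  0.00313472,  0.99429123, -2.12473407],
       [ 0.        ,  0.        ,  0.        ,  1.        ]])}
{'t': 0.1, 'joint_positions': array([-7.41172863e+01,  2.01224429e+01,  9.46710984e+01, -1.83082215e-03,
        6.52670247e+01, -4.84817306e+00]), 'joint_velocities': array([ 0.00015437, -0.02491447, -0.11697537,  0.00300552, -0.08091812,
        0.01528035]), 'tau': array([ 4.37944373e-04, -5.06831002e+01, -2.91873586e+01, -6.75744491e-05,
        2.66415234e-03,  3.40852944e-05]), 'tcp_pos': array([ 0.19461765, -0.51410855,  0.23081536]), 'eef_rot': array([[ 3.53991418e-01, -9.35248617e-01, -3.17203387e-04],
       [-9.35248075e-01, -3.53991555e-01,  1.00877736e-03],
       [-1.05574495e-03, -6.04346715e-05, -9.99999441e-01]]), 'contact_force': array([-0.20359219,  0.00521966,  0.40272179]), 'ft_torque': array([-0.01105576, -0.01826899,  0.02206964]), 'grip_width': 0.08530935406079806}
```

View pics/side0.png

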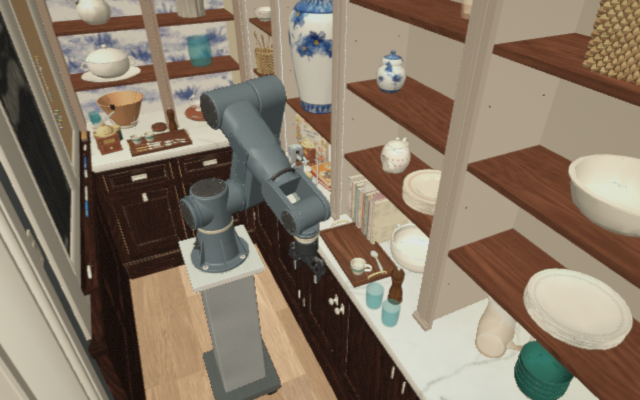

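View pics/top0.png

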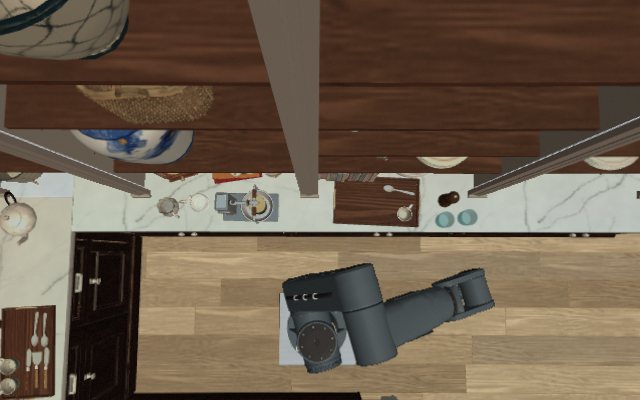

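```bash
python3 - <<'E'
import cv2
t=cv2.imread("pics/top0.png"); s=cv2.imread("pics/side0.png")
cv2.imwrite("pics/t1.png",cv2.resize(t[170:240,190:290],None,fx=8,fy=8,interpolation=cv2.INTER_CUBIC))
cv2.imwrite("pics/t2.png",cv2.resize(t[160:240,320:450],None,fx=6,fy=6,interpolation=cv2.INTER_CUBIC))
cv2.imwrite("pics/s1.png",cv2.resize(s[120:320,270:430],None,fx=3,fy=3,interpolation=cv2.INTER_CUBIC))
E
```

```text
(no output)
```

View pics/t1.png

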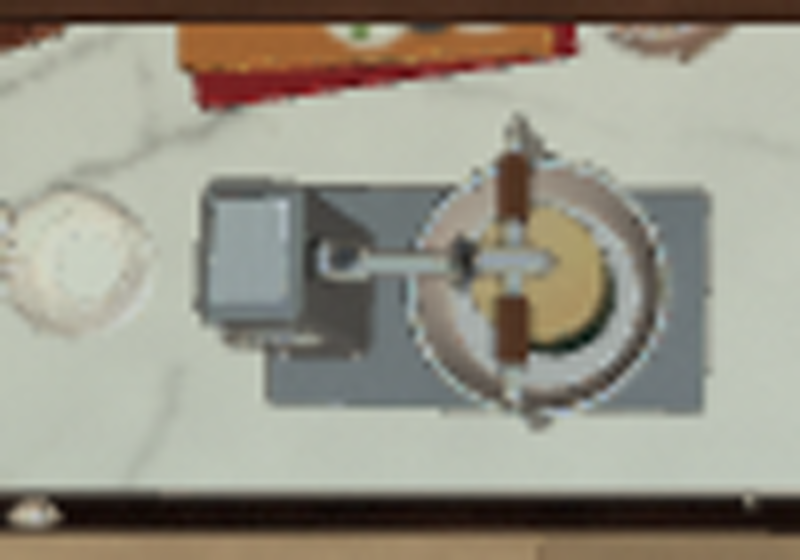

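View pics/t2.png

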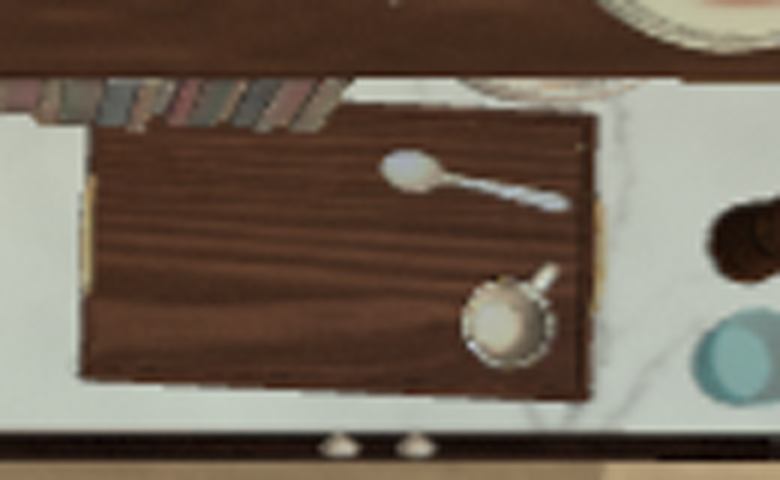

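View pics/s1.png

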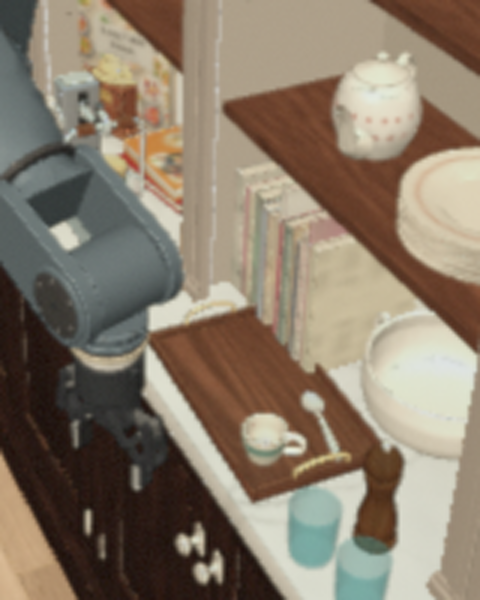

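```bash
cat > h.py <<'E'
import cv2, numpy as np
from plant import sensors, eyes, arm
def ray(n,uv,z):
    c=eyes.camera_info(n);K=c["intrinsics"];D=c["D"];T=c["world_to_cam"];R=T[:3,:3];t=T[:3,3]
    p=cv2.undistortPoints(np.array([[uv]],float),K,D)[0,0]
    d=R.T@np.array([p[0],-p[1],-1]); o=-R.T@t
    return o+d*(z-o[2])/d[2]
def proj(n,X):
    c=eyes.camera_info(n);K=c["intrinsics"];D=c["D"];T=c["world_to_cam"]
    X=np.atleast_2d(X);P=X@T[:3,:3].T+T[:3,3];P[:,1:]*=-1
    return cv2.projectPoints(P,np.zeros(3),np.zeros(3),K,D)[0][:,0]
E
cat > a.py <<'E'
from h import *
np.set_printoptions(precision=4,suppress=True)
f=lambda x,y:((x+.5)/8-.5+190,(y+.5)/8-.5+170)
g=lambda x,y:((x+.5)/6-.5+320,(y+.5)/6-.5+160)
for nm,p,z in [("near slv",(513,328),.214),("far slv",(513,187),.214),("base NR",(702,411),.016),("base FR",(708,187),.016),("base NL",(266,405),.016),("base far@(450,186)",(450,186),.016),
  ("hous top nl",(203,325),.239),("h fl",(210,190),.239),("h fr",(300,190),.239),("h nr",(300,325),.239),("bill tip",(552,260),.225),("arm root",(325,260),.23),("basket rim centre",(537,283),.085)]:
    print(nm,ray("top",f(*p),z))
for nm,p,z in [("tray nl",(82,379),.026),("nr",(590,400),.026),("fr",(597,115),.026),("fl",(93,115),.026),("loopL",(89,233),.045),("loopR",(600,257),.045)]:
    print(nm,ray("top",g(*p),z))
print("post foot",ray("top",(310,196),0),ray("top",(301,196),0),ray("top",(319,196),0))
E
python3 a.py
```

```text
near slv [0.4752 0.2458 0.214 ]
far slv [0.5442 0.2469 0.214 ]
base NR [0.4481 0.1692 0.016 ]
base FR [0.5687 0.1673 0.016 ]
base NL [0.4508 0.4017 0.016 ]
base far@(450,186) [0.5688 0.3058 0.016 ]
hous top nl [0.4741 0.391  0.239 ]
h fl [0.5393 0.3893 0.239 ]
h fr [0.5394 0.3461 0.239 ]
h nr [0.4742 0.3447 0.239 ]
bill tip [0.5073 0.2261 0.225 ]
arm root [0.5065 0.3349 0.23  ]
basket rim centre [0.5098 0.25   0.085 ]
tray nl [ 0.4403 -0.0695  0.026 ]
nr [ 0.4264 -0.4292  0.026 ]
fr [ 0.6303 -0.4381  0.026 ]
fl [ 0.6294 -0.0776  0.026 ]
loopL [ 0.5423 -0.074   0.045 ]
loopR [ 0.5262 -0.4344  0.045 ]
post foot [0.5576 0.0302 0.    ] [0.5575 0.0692 0.    ] [ 0.5577 -0.0088  0.    ]
```

```bash
python3 - <<'E'
import cv2
t=cv2.imread("pics/top0.png")
cv2.imwrite("pics/t3.png",cv2.resize(t[150:240,270:370],None,fx=6,fy=6,interpolation=cv2.INTER_CUBIC))
E
```

```text
(no output)
```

View pics/t3.png

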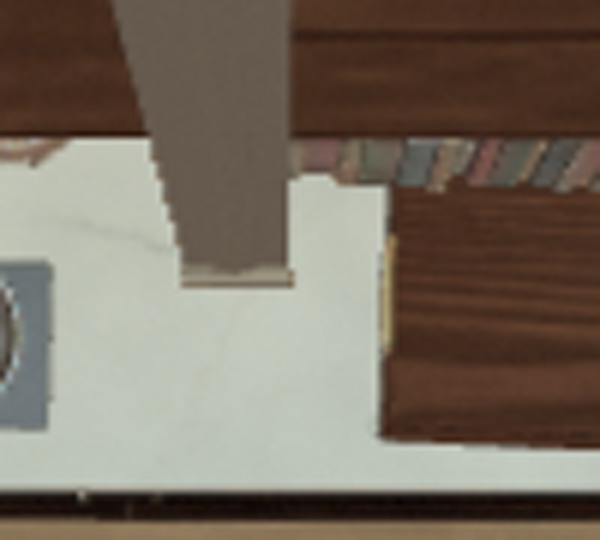

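jog_arm:
  xyz:
    - [30,50,20]
    - [60,100,50]
    - [85,150,80]
    - [105,210,100]
    - [125,265,110]
  twist: [-0.1,-0.2,-0.3,-0.353,-0.353]
  fingers: [1,1,1,1,1]

```text
t: 0.72
tcp_pos: [0.3184, -0.2516, 0.3408]
eef_rot: [[0.007, -1.0, 0.001], [-1.0, -0.007, 0.0], [-0.0, -0.001, -1.0]]
contact_force: [1.1, -0.4, -0.9]
grip_width: 0.0852
```

jog_arm:
  xyz:
    - [10,60,10]
    - [20,120,15]
    - [30,180,20]
    - [35,240,20]
    - [40,300,20]
  twist: [0,0,0,0,0]
  fingers: [1,1,1,1,1]

```text
t: 1.35
tcp_pos: [0.358, 0.0503, 0.3608]
eef_rot: [[0.007, -1.0, 0.001], [-1.0, -0.007, 0.0], [-0.0, -0.001, -1.0]]
contact_force: [1.3, -0.5, -0.1]
grip_width: 0.0854
```

```bash
python3 - <<'E'
from h import *
s=eyes.get_image("side")
print(proj("side",[[.475,.246,.205],[.51,.247,.215],[.51,.247,0]]))
print(sensors.get_state()["contact_force"])
cv2.imwrite("pics/side2.png",s)
cv2.imwrite("pics/s2c.png",cv2.resize(s[110:200,250:350],None,fx=8,fy=6.6,interpolation=cv2.INTER_CUBIC))
E
```

```text
[[298.21377668 163.17670794]
 [304.65911249 159.82613938]
 [305.5646612  196.07407642]]
[-1.07656153  1.82662518 -0.24550271]
```

View pics/s2c.png

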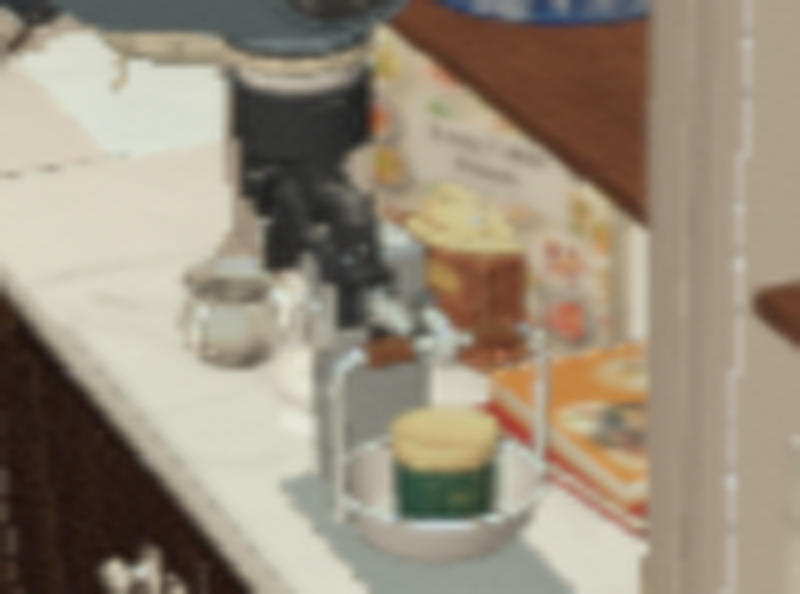

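jog_arm:
  xyz:
    - [30,50,0]
    - [60,100,0]
    - [90,150,0]
    - [115,195,-10]
    - [115,196,-50]
  twist: [0,0,0,0,0]
  fingers: [1,1,1,0.7,0.55]

```text
t: 2.02
tcp_pos: [0.4742, 0.2549, 0.3105]
eef_rot: [[0.015, -1.0, 0.003], [-1.0, -0.015, 0.004], [-0.004, -0.003, -1.0]]
contact_force: [-0.1, -0.4, -0.1]
grip_width: 0.0515
```

```bash
python3 - <<'E'
from h import *
s=eyes.get_image("side");t=eyes.get_image("top")
st=sensors.get_state();print(st["contact_force"],st["tcp_pos"],st["grip_width"],st["t"])
A=cv2.resize(s[110:200,250:350],None,fx=6,fy=6,interpolation=cv2.INTER_CUBIC)
cv2.imwrite("pics/s3c.png",A)
cv2.imwrite("pics/t3c.png",cv2.resize(t[170:260,190:290],None,fx=6,fy=6,interpolation=cv2.INTER_CUBIC))
E
```

```text
[-0.10006733 -0.28662725 -0.41176132] [0.47124002 0.25206835 0.30666855] 0.046881165096201854 2.125
```

View pics/s3c.png

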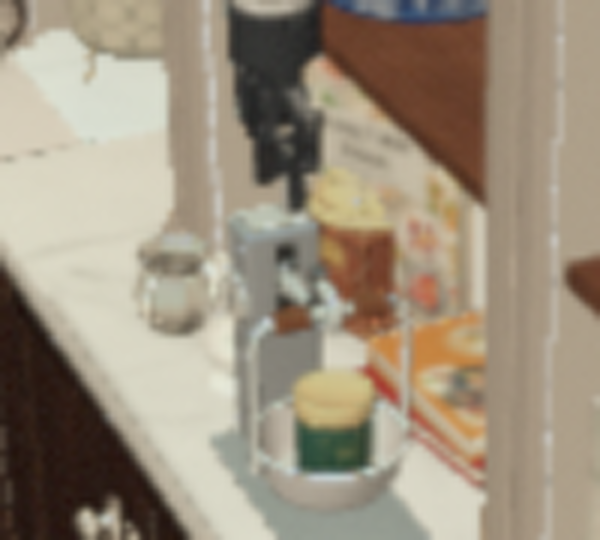

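View pics/t3c.png

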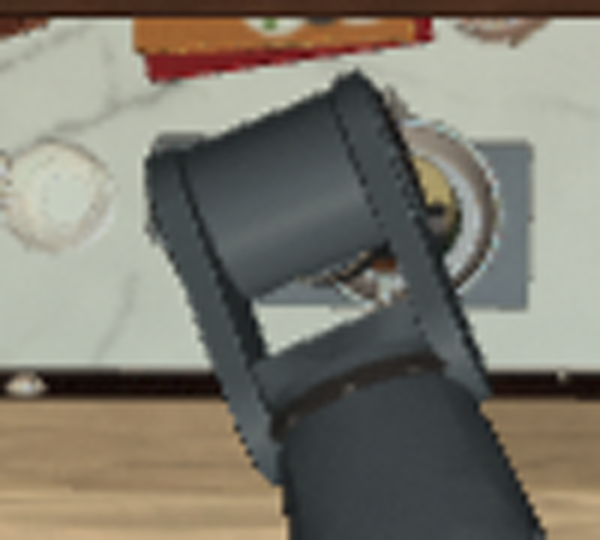

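jog_arm:
  xyz:
    - [1,-5,-10]
    - [2,-6,-25]
    - [2,-6,-40]
    - [2,-6,-45]
    - [2,-6,-45]
  twist: [0,0,0,0,0]
  fingers: [0.55,0.55,0.55,0.55,0.55]

```text
t: 2.75
tcp_pos: [0.4732, 0.2461, 0.2616]
eef_rot: [[0.014, -1.0, -0.006], [-1.0, -0.014, -0.0], [0.0, 0.006, -1.0]]
contact_force: [0.9, 0.1, 0.7]
grip_width: 0.0472
```

```bash
cat > st.py <<'E'
from h import *
st=sensors.get_state();np.set_printoptions(precision=4,suppress=True)
print(st["t"],st["tcp_pos"],"F",st["contact_force"],"T",st["ft_torque"],st["grip_width"]);print(st["eef_rot"])
E
cat > look.py <<'E'
import sys
from h import *
s=eyes.get_image("side")
cv2.imwrite(f"pics/{sys.argv[1]}.png",cv2.resize(s[130:200,265:345],None,fx=8,fy=8,interpolation=cv2.INTER_CUBIC))
E
python3 st.py; python3 look.py l1; python3 st.py
```

```text
2.75 [0.4732 0.2461 0.2616] F [0.9144 0.101  0.7143] T [-0.0053 -0.0232  0.0174] 0.047170582407762264
[[ 0.0137 -0.9999 -0.0063]
 [-0.9999 -0.0137 -0.0001]
 [ 0.      0.0063 -1.    ]]
2.8 [0.4734 0.2462 0.2619] F [ 0.1498 -0.1001  0.3607] T [ 0.0067 -0.0217  0.0236] 0.04718471412118395
[[ 0.0138 -0.9999 -0.0057]
 [-0.9999 -0.0138  0.0001]
 [-0.0002  0.0057 -1.    ]]
```

View pics/l1.png

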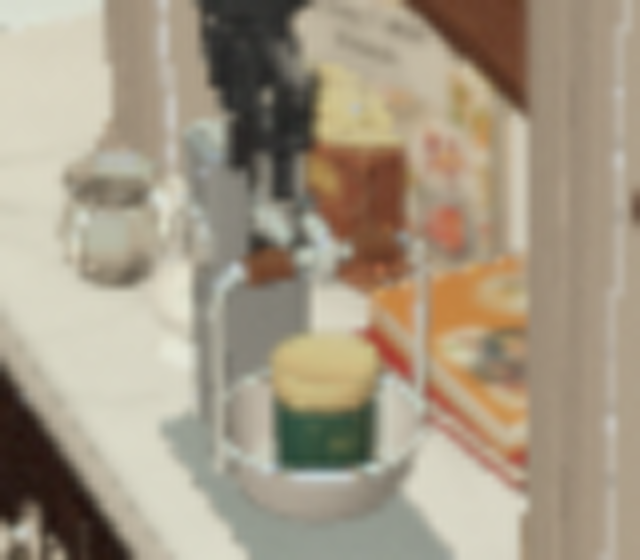

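jog_arm:
  xyz:
    - [0,0,-20]
    - [0,0,-40]
    - [0,0,-60]
    - [0,0,-74]
    - [0,0,-76]
  twist: [0,0,0,0,0]
  fingers: [0.55,0.55,0.55,0.5,0.45]
  grip_force: 20

```text
t: 3.42
tcp_pos: [0.4732, 0.2461, 0.1856]
eef_rot: [[0.014, -1.0, -0.006], [-1.0, -0.014, -0.0], [0.0, 0.006, -1.0]]
contact_force: [-0.3, 0.3, 1.0]
grip_width: 0.0385
```

```bash
python3 st.py; python3 look.py l2; python3 st.py
```

```text
3.425 [0.4732 0.2461 0.1856] F [-0.3449  0.296   0.9639] T [-0.0339  0.0485  0.0256] 0.03854133939325525
[[ 0.0138 -0.9999 -0.0064]
 [-0.9999 -0.0138 -0.0002]
 [ 0.0001  0.0064 -1.    ]]
3.475 [0.4734 0.2462 0.1859] F [-0.0209  0.8656  0.3803] T [0.0144 0.0174 0.0017] 0.038329809821934624
[[ 0.0138 -0.9999 -0.0058]
 [-0.9999 -0.0138  0.0001]
 [-0.0002  0.0058 -1.    ]]
```

View pics/l2.png

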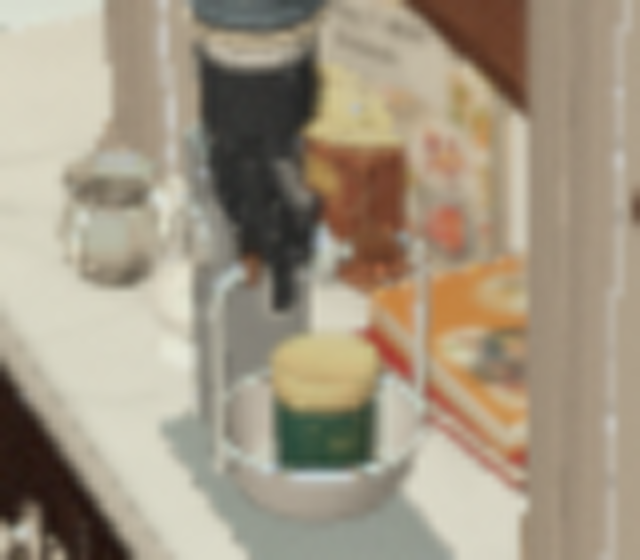

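jog_arm:
  xyz:
    - [0,0,0]
    - [0,0,0]
    - [0,0,0]
  twist: [0,0,0]
  fingers: [0.35,0.3,0.27]

```text
t: 3.85
tcp_pos: [0.4736, 0.2463, 0.1863]
eef_rot: [[0.014, -1.0, -0.005], [-1.0, -0.014, 0.0], [-0.0, 0.005, -1.0]]
contact_force: [0.6, -0.3, -1.3]
grip_width: 0.023
```

jog_arm:
  xyz:
    - [0,0,0]
    - [0,0,0]
  twist: [0,0]
  fingers: [0.25,0.24]

```text
t: 4.1
tcp_pos: [0.4736, 0.2463, 0.1864]
eef_rot: [[0.014, -1.0, -0.005], [-1.0, -0.014, 0.0], [-0.0, 0.005, -1.0]]
contact_force: [-0.4, -1.0, 0.6]
grip_width: 0.0204
```

```bash
python3 st.py
```

```text
4.1 [0.4736 0.2463 0.1864] F [-0.4125 -1.0229  0.5605] T [-0.0558  0.014   0.0024] 0.02041819646176742
[[ 0.0138 -0.9999 -0.0051]
 [-0.9999 -0.0138  0.0004]
 [-0.0005  0.0051 -1.    ]]
```

jog_arm:
  xyz:
    - [0,0,0]
    - [0,0,0]
  twist: [0,0]
  fingers: [0.225,0.215]

```text
t: 4.35
tcp_pos: [0.4736, 0.2463, 0.1864]
eef_rot: [[0.014, -1.0, -0.005], [-1.0, -0.014, 0.0], [-0.0, 0.005, -1.0]]
contact_force: [1.0, 1.0, 0.2]
grip_width: 0.0183
```

jog_arm:
  xyz:
    - [0,0,0]
    - [0,0,0]
  twist: [0,0]
  fingers: [0.205,0.195]

```text
t: 4.6
tcp_pos: [0.4736, 0.2463, 0.1863]
eef_rot: [[0.014, -1.0, -0.005], [-1.0, -0.014, 0.0], [-0.0, 0.005, -1.0]]
contact_force: [0.2, 0.6, -0.0]
grip_width: 0.0167
```

```bash
python3 st.py
```

```text
4.6 [0.4736 0.2463 0.1863] F [ 0.2382  0.5716 -0.0269] T [ 0.0622 -0.0198 -0.0221] 0.016688346480653826
[[ 0.0138 -0.9999 -0.0051]
 [-0.9999 -0.0138  0.0004]
 [-0.0005  0.0051 -1.    ]]
```

jog_arm:
  xyz:
    - [0,0,0]
    - [0,0,0]
    - [0,0,0]
  twist: [0,0,0]
  fingers: [0.18,0.15,0.1]
  grip_force: 30

```text
t: 4.97
tcp_pos: [0.4736, 0.2462, 0.1863]
eef_rot: [[0.014, -1.0, -0.005], [-1.0, -0.014, 0.0], [-0.0, 0.005, -1.0]]
contact_force: [0.1, -1.5, -0.2]
grip_width: 0.0156
```

jog_arm:
  xyz:
    - [0,0,0]
    - [0,0,0]
    - [0,0,0]
  twist: [0,0,0]
  fingers: [0.05,0,0]
  grip_force: 110

```text
t: 5.35
tcp_pos: [0.4736, 0.2463, 0.1864]
eef_rot: [[0.014, -1.0, -0.005], [-1.0, -0.014, 0.0], [-0.001, 0.005, -1.0]]
contact_force: [0.0, 0.9, 0.2]
grip_width: 0.0143
```

```bash
python3 st.py;python3 look.py l3; python3 st.py
```

```text
5.35 [0.4736 0.2463 0.1864] F [0.0455 0.8841 0.2249] T [0.3196 0.0079 0.0719] 0.014326643536334909
[[ 0.0139 -0.9999 -0.005 ]
 [-0.9999 -0.0139  0.0005]
 [-0.0005  0.005  -1.    ]]
5.4 [0.4736 0.2463 0.1864] F [0.2882 1.5923 0.2741] T [0.2174 0.0039 0.0977] 0.014167386875236146
[[ 0.0138 -0.9999 -0.005 ]
 [-0.9999 -0.0138  0.0004]
 [-0.0005  0.005  -1.    ]]
```

View pics/l3.png

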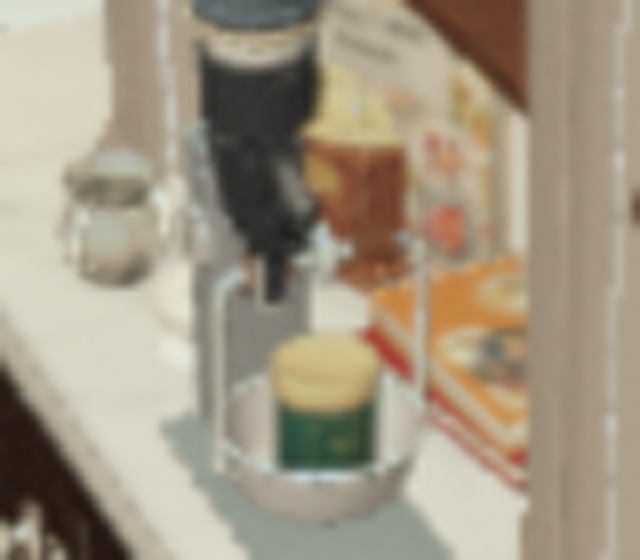

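jog_arm:
  xyz:
    - [0,0,1]
    - [0,0,2]
    - [0,0,3]
    - [0,0,4]
    - [0,0,4]
  twist: [0,0,0,0,0]
  fingers: [0,0,0,0,0]

```text
t: 6.02
tcp_pos: [0.4736, 0.2463, 0.1904]
eef_rot: [[0.014, -1.0, -0.005], [-1.0, -0.014, 0.0], [-0.0, 0.005, -1.0]]
contact_force: [0.2, 0.1, -1.1]
grip_width: 0.0147
```

jog_arm:
  xyz:
    - [0,0,1]
    - [0,0,2]
    - [0,0,2]
    - [0,0,2]
  twist: [0,0,0,0]
  fingers: [0,0,0,0]

```text
t: 6.52
tcp_pos: [0.4735, 0.2462, 0.1923]
eef_rot: [[0.014, -1.0, -0.005], [-1.0, -0.014, 0.0], [-0.0, 0.005, -1.0]]
contact_force: [-0.1, 0.2, -1.3]
grip_width: 0.0141
```

```bash
python3 st.py
```

```text
6.525 [0.4735 0.2462 0.1923] F [-0.135   0.2013 -1.2646] T [0.0521 0.0719 0.0042] 0.014146104580517465
[[ 0.0138 -0.9999 -0.0054]
 [-0.9999 -0.0138  0.0002]
 [-0.0003  0.0054 -1.    ]]
```

jog_arm:
  xyz:
    - [0,0,1]
    - [0,0,2]
    - [0,0,2]
  twist: [0,0,0]
  fingers: [0,0,0]

```text
t: 6.9
tcp_pos: [0.4735, 0.2462, 0.1943]
eef_rot: [[0.014, -1.0, -0.005], [-1.0, -0.014, 0.0], [-0.0, 0.005, -1.0]]
contact_force: [0.0, -0.4, -3.0]
grip_width: 0.0141
```

jog_arm:
  xyz:
    - [0,0,1]
    - [0,0,1]
  twist: [0,0]
  fingers: [0,0]

```text
t: 7.15
tcp_pos: [0.4734, 0.2462, 0.1953]
eef_rot: [[0.014, -1.0, -0.006], [-1.0, -0.014, 0.0], [-0.0, 0.006, -1.0]]
contact_force: [0.2, 0.7, -2.6]
grip_width: 0.0141
```

jog_arm:
  xyz:
    - [0,0,1]
    - [0,0,1]
  twist: [0,0]
  fingers: [0,0]

```text
t: 7.4
tcp_pos: [0.4734, 0.2462, 0.1964]
eef_rot: [[0.014, -1.0, -0.006], [-1.0, -0.014, 0.0], [-0.0, 0.006, -1.0]]
contact_force: [-0.7, -0.2, -4.4]
grip_width: 0.0146
```

```bash
python3 st.py;python3 look.py l4; python3 st.py
```

```text
7.4 [0.4734 0.2462 0.1964] F [-0.6546 -0.2236 -4.3543] T [0.0099 0.1484 0.032 ] 0.014624610925606293
[[ 0.0138 -0.9999 -0.0056]
 [-0.9999 -0.0138  0.0001]
 [-0.0002  0.0056 -1.    ]]
7.45 [0.4734 0.2461 0.1963] F [ 0.2822 -0.6052 -3.3714] T [-0.0315  0.1358 -0.0512] 0.014311317546071518
[[ 0.0137 -0.9999 -0.0056]
 [-0.9999 -0.0137  0.0001]
 [-0.0002  0.0056 -1.    ]]
```

View pics/l4.png

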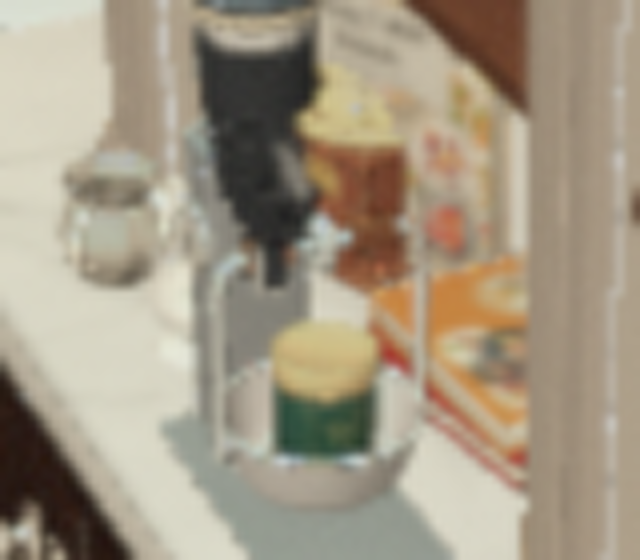

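jog_arm:
  xyz:
    - [0,1,0]
    - [0,2,0]
    - [0,2,0]
  twist: [0,0,0]
  fingers: [0,0,0]

```text
t: 7.82
tcp_pos: [0.4734, 0.2482, 0.1963]
eef_rot: [[0.014, -1.0, -0.006], [-1.0, -0.014, 0.0], [-0.0, 0.006, -1.0]]
contact_force: [-0.5, -0.9, -4.6]
grip_width: 0.0144
```

jog_arm:
  xyz:
    - [0,1,0]
    - [0,1,0]
  twist: [0,0]
  fingers: [0,0]

```text
t: 8.07
tcp_pos: [0.4734, 0.2493, 0.1963]
eef_rot: [[0.014, -1.0, -0.006], [-1.0, -0.014, 0.0], [-0.0, 0.006, -1.0]]
contact_force: [-0.4, -0.4, -3.2]
grip_width: 0.0143
```

jog_arm:
  xyz:
    - [0,1,0]
    - [0,1,0]
  twist: [0,0]
  fingers: [0,0]

```text
t: 8.32
tcp_pos: [0.4734, 0.2504, 0.1963]
eef_rot: [[0.014, -1.0, -0.006], [-1.0, -0.014, 0.0], [-0.0, 0.006, -1.0]]
contact_force: [-0.4, -0.3, -4.3]
grip_width: 0.0142
```

```bash
python3 st.py
```

```text
8.325 [0.4734 0.2504 0.1963] F [-0.3997 -0.3324 -4.3388] T [-0.0183  0.0863  0.0199] 0.014172736280184773
[[ 0.014  -0.9999 -0.0056]
 [-0.9999 -0.014   0.0001]
 [-0.0002  0.0056 -1.    ]]
```

jog_arm:
  xyz:
    - [0,1,0]
    - [0,1,0]
  twist: [0,0]
  fingers: [0,0]

```text
t: 8.57
tcp_pos: [0.4734, 0.2514, 0.1963]
eef_rot: [[0.014, -1.0, -0.006], [-1.0, -0.014, 0.0], [-0.0, 0.006, -1.0]]
contact_force: [-0.5, 0.5, -4.7]
grip_width: 0.0143
```

jog_arm:
  xyz:
    - [0,1,0]
    - [0,1,0]
  twist: [0,0]
  fingers: [0,0]

```text
t: 8.82
tcp_pos: [0.4734, 0.2525, 0.1963]
eef_rot: [[0.014, -1.0, -0.006], [-1.0, -0.014, 0.0], [-0.0, 0.006, -1.0]]
contact_force: [1.6, -0.5, -2.9]
grip_width: 0.0143
```

```bash
python3 st.py
```

```text
8.825 [0.4734 0.2525 0.1963] F [ 1.6188 -0.5007 -2.941 ] T [-0.0645  0.1537 -0.0392] 0.01429303113954945
[[ 0.0142 -0.9999 -0.0056]
 [-0.9999 -0.0142  0.0002]
 [-0.0003  0.0056 -1.    ]]
```

jog_arm:
  xyz:
    - [0,1,0]
    - [0,1,0]
  twist: [0,0]
  fingers: [0,0]

```text
t: 9.07
tcp_pos: [0.4734, 0.2536, 0.1963]
eef_rot: [[0.014, -1.0, -0.006], [-1.0, -0.014, 0.0], [-0.0, 0.006, -1.0]]
contact_force: [0.3, -0.9, -3.8]
grip_width: 0.0143
```

jog_arm:
  xyz:
    - [0,1,0]
    - [0,1,0]
  twist: [0,0]
  fingers: [0,0]

```text
t: 9.32
tcp_pos: [0.4734, 0.2546, 0.1963]
eef_rot: [[0.014, -1.0, -0.006], [-1.0, -0.014, 0.0], [-0.0, 0.006, -1.0]]
contact_force: [0.2, -0.5, -3.9]
grip_width: 0.0145
```

```bash
python3 st.py; python3 look.py l5; python3 st.py
```

```text
9.325 [0.4734 0.2546 0.1963] F [ 0.1604 -0.5173 -3.8829] T [-0.0154  0.1051 -0.0367] 0.014459803678293635
[[ 0.0143 -0.9999 -0.0056]
 [-0.9999 -0.0143  0.0002]
 [-0.0003  0.0056 -1.    ]]
9.375 [0.4734 0.2546 0.1963] F [ 0.0431  0.294  -3.8951] T [0.0089 0.1617 0.03  ] 0.014445479917476967
[[ 0.0143 -0.9999 -0.0055]
 [-0.9999 -0.0143  0.0002]
 [-0.0003  0.0055 -1.    ]]
```

View pics/l5.png

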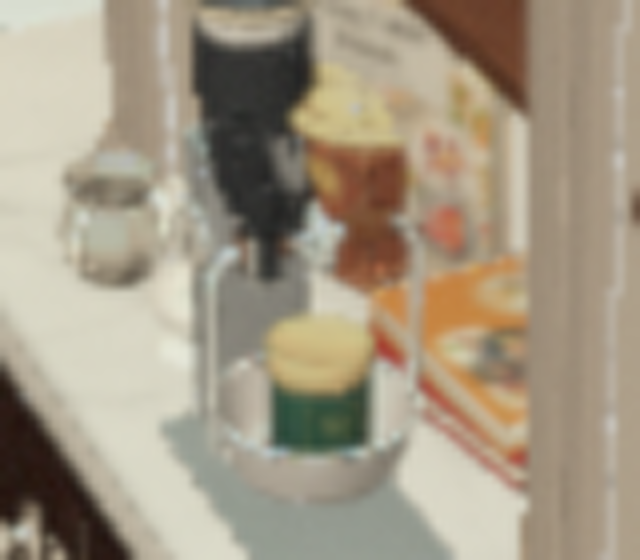

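jog_arm:
  xyz:
    - [0,1,0]
    - [0,1,0]
  twist: [0,0]
  fingers: [0,0]

```text
t: 9.62
tcp_pos: [0.4734, 0.2557, 0.1963]
eef_rot: [[0.014, -1.0, -0.006], [-1.0, -0.014, 0.0], [-0.0, 0.006, -1.0]]
contact_force: [0.6, -0.3, -4.1]
grip_width: 0.0143
```

jog_arm:
  xyz:
    - [0,1,0]
    - [0,1,0]
  twist: [0,0]
  fingers: [0,0]

```text
t: 9.88
tcp_pos: [0.4734, 0.2567, 0.1963]
eef_rot: [[0.014, -1.0, -0.006], [-1.0, -0.014, 0.0], [-0.0, 0.006, -1.0]]
contact_force: [0.2, -0.1, -3.9]
grip_width: 0.0143
```

```bash
python3 st.py
```

```text
9.875 [0.4734 0.2567 0.1963] F [ 0.1977 -0.0524 -3.8888] T [-0.0123  0.1482  0.0345] 0.014333204548723237
[[ 0.0144 -0.9999 -0.0055]
 [-0.9999 -0.0144  0.0002]
 [-0.0003  0.0055 -1.    ]]
```

jog_arm:
  xyz:
    - [0,1,0]
    - [0,1,0]
  twist: [0,0]
  fingers: [0,0]

```text
t: 10.12
tcp_pos: [0.4734, 0.2578, 0.1963]
eef_rot: [[0.014, -1.0, -0.005], [-1.0, -0.014, 0.0], [-0.0, 0.005, -1.0]]
contact_force: [0.0, 0.3, -3.4]
grip_width: 0.0143
```

jog_arm:
  xyz:
    - [0,1,0]
    - [0,1,0]
  twist: [0,0]
  fingers: [0,0]

```text
t: 10.38
tcp_pos: [0.4734, 0.2589, 0.1963]
eef_rot: [[0.014, -1.0, -0.006], [-1.0, -0.014, 0.0], [-0.0, 0.006, -1.0]]
contact_force: [0.3, -0.1, -4.3]
grip_width: 0.0141
```

```bash
python3 st.py
```

```text
10.375 [0.4734 0.2589 0.1963] F [ 0.3255 -0.1331 -4.3384] T [0.0105 0.122  0.0388] 0.014091256799248383
[[ 0.0145 -0.9999 -0.0055]
 [-0.9999 -0.0145  0.0003]
 [-0.0003  0.0055 -1.    ]]
```

jog_arm:
  xyz:
    - [0,1,0]
    - [0,1,0]
  twist: [0,0]
  fingers: [0,0]

```text
t: 10.62
tcp_pos: [0.4734, 0.2599, 0.1963]
eef_rot: [[0.015, -1.0, -0.005], [-1.0, -0.015, 0.0], [-0.0, 0.005, -1.0]]
contact_force: [0.3, -0.1, -4.5]
grip_width: 0.0145
```

```bash
python3 st.py; python3 - <<'E'
from h import *
s=eyes.get_image("side")
cv2.imwrite("pics/l6.png",cv2.resize(s[145:172,285:325],None,fx=18,fy=18,interpolation=cv2.INTER_CUBIC))
t=eyes.get_image("top")
cv2.imwrite("pics/t6.png",cv2.resize(t[170:230,190:290],None,fx=8,fy=8,interpolation=cv2.INTER_CUBIC))
E
python3 st.py
```

```text
10.625 [0.4734 0.2599 0.1963] F [ 0.2828 -0.0845 -4.4987] T [0.0067 0.1419 0.0248] 0.014505917144995292
[[ 0.0146 -0.9999 -0.0055]
 [-0.9999 -0.0146  0.0003]
 [-0.0004  0.0055 -1.    ]]
10.725 [0.4734 0.2599 0.1963] F [-0.5761  0.2095 -3.6912] T [-0.0384  0.1121  0.009 ] 0.014218666539256741
[[ 0.0145 -0.9999 -0.0056]
 [-0.9999 -0.0145  0.0003]
 [-0.0004  0.0056 -1.    ]]
```

View pics/l6.png

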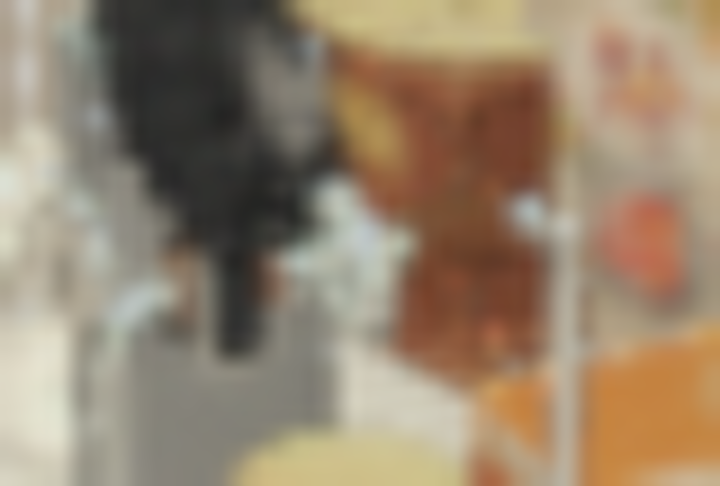

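View pics/t6.png

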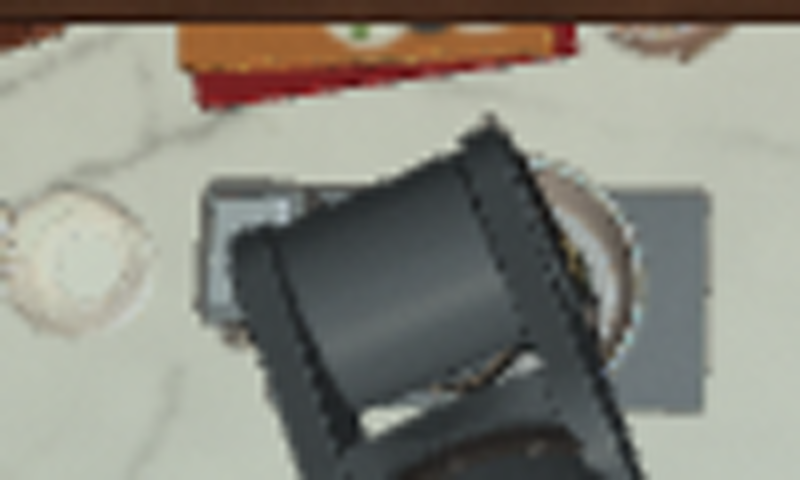

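jog_arm:
  xyz:
    - [0,1,0]
    - [0,1,0]
  twist: [0,0]
  fingers: [0,0]

```text
t: 10.98
tcp_pos: [0.4734, 0.2609, 0.1963]
eef_rot: [[0.015, -1.0, -0.006], [-1.0, -0.015, 0.0], [-0.0, 0.006, -1.0]]
contact_force: [-0.4, -0.3, -3.6]
grip_width: 0.0144
```

jog_arm:
  xyz:
    - [0,1,0]
    - [0,1,0]
  twist: [0,0]
  fingers: [0,0]

```text
t: 11.22
tcp_pos: [0.4734, 0.2618, 0.1963]
eef_rot: [[0.015, -1.0, -0.006], [-1.0, -0.015, -0.0], [-0.0, 0.006, -1.0]]
contact_force: [-0.0, -2.1, -3.1]
grip_width: 0.0143
```

```bash
python3 st.py
```

```text
11.225 [0.4734 0.2618 0.1963] F [-0.0296 -2.1071 -3.0832] T [-0.3516  0.1394 -0.1209] 0.01433904522138714
[[ 0.0146 -0.9999 -0.0056]
 [-0.9999 -0.0146 -0.0001]
 [-0.      0.0056 -1.    ]]
```

jog_arm:
  xyz:
    - [0,1,0]
    - [0,1,0]
  twist: [0,0]
  fingers: [0,0]

```text
t: 11.48
tcp_pos: [0.4734, 0.2627, 0.1963]
eef_rot: [[0.015, -1.0, -0.006], [-1.0, -0.015, -0.0], [0.0, 0.006, -1.0]]
contact_force: [0.1, -2.6, -3.2]
grip_width: 0.0148
```

```bash
python3 st.py
```

```text
11.475 [0.4734 0.2627 0.1963] F [ 0.1108 -2.6337 -3.188 ] T [-0.4528  0.0923 -0.0846] 0.014770281999660847
[[ 0.0145 -0.9999 -0.0056]
 [-0.9999 -0.0145 -0.0003]
 [ 0.0002  0.0056 -1.    ]]
```

jog_arm:
  xyz:
    - [0,1,0]
    - [0,1,0]
  twist: [0,0]
  fingers: [0,0]

```text
t: 11.72
tcp_pos: [0.4734, 0.2637, 0.1963]
eef_rot: [[0.015, -1.0, -0.006], [-1.0, -0.015, -0.0], [0.0, 0.006, -1.0]]
contact_force: [0.6, -3.9, -3.2]
grip_width: 0.0142
```

```bash
python3 st.py
```

```text
11.725 [0.4734 0.2637 0.1963] F [ 0.5568 -3.9394 -3.1733] T [-0.526   0.1098 -0.1385] 0.014195966669549337
[[ 0.0146 -0.9999 -0.0056]
 [-0.9999 -0.0146 -0.0004]
 [ 0.0003  0.0056 -1.    ]]
```

jog_arm:
  xyz:
    - [0,1,0]
    - [0,1,0]
  twist: [0,0]
  fingers: [0,0]

```text
t: 11.98
tcp_pos: [0.4734, 0.2647, 0.1962]
eef_rot: [[0.015, -1.0, -0.006], [-1.0, -0.015, -0.001], [0.0, 0.006, -1.0]]
contact_force: [-0.3, -3.9, -2.2]
grip_width: 0.0142
```

```bash
python3 st.py
```

```text
11.975 [0.4734 0.2647 0.1962] F [-0.303  -3.8995 -2.1767] T [-0.6518  0.0878 -0.1568] 0.014188792096542373
[[ 0.0146 -0.9999 -0.0057]
 [-0.9999 -0.0146 -0.0006]
 [ 0.0005  0.0057 -1.    ]]
```

jog_arm:
  xyz:
    - [0,0.5,0]
    - [0,0.5,0]
  twist: [0,0]
  fingers: [0,0]

```text
t: 12.22
tcp_pos: [0.4734, 0.2651, 0.1962]
eef_rot: [[0.015, -1.0, -0.006], [-1.0, -0.015, -0.001], [0.001, 0.006, -1.0]]
contact_force: [-0.2, -4.1, -3.1]
grip_width: 0.0139
```

```bash
python3 st.py
```

```text
12.225 [0.4734 0.2651 0.1962] F [-0.161  -4.105  -3.0826] T [-0.6728  0.1228 -0.2178] 0.013882417966405778
[[ 0.0145 -0.9999 -0.0057]
 [-0.9999 -0.0145 -0.0006]
 [ 0.0006  0.0057 -1.    ]]
```

jog_arm:
  xyz:
    - [0,0.5,0]
    - [0,0.5,0]
  twist: [0,0]
  fingers: [0,0]

```text
t: 12.48
tcp_pos: [0.4734, 0.2656, 0.1962]
eef_rot: [[0.014, -1.0, -0.006], [-1.0, -0.014, -0.001], [0.001, 0.006, -1.0]]
contact_force: [0.1, -4.5, -3.5]
grip_width: 0.0144
```

```bash
python3 st.py
```

```text
12.475 [0.4734 0.2656 0.1962] F [ 0.1318 -4.5296 -3.4768] T [-0.709   0.0631 -0.1687] 0.01439369481381143
[[ 0.0145 -0.9999 -0.0057]
 [-0.9999 -0.0145 -0.0007]
 [ 0.0006  0.0058 -1.    ]]
```

jog_arm:
  xyz:
    - [0,0.5,0]
    - [0,0.5,0]
  twist: [0,0]
  fingers: [0,0]

```text
t: 12.72
tcp_pos: [0.4734, 0.2661, 0.1962]
eef_rot: [[0.014, -1.0, -0.006], [-1.0, -0.014, -0.001], [0.001, 0.006, -1.0]]
contact_force: [0.3, -4.5, -3.0]
grip_width: 0.0141
```

```bash
python3 st.py
```

```text
12.725 [0.4734 0.2661 0.1962] F [ 0.345  -4.483  -2.9707] T [-0.7959  0.1105 -0.2135] 0.014108209196163136
[[ 0.0145 -0.9999 -0.0057]
 [-0.9999 -0.0145 -0.0007]
 [ 0.0007  0.0057 -1.    ]]
```

jog_arm:
  xyz:
    - [0,0,1]
    - [0,0.2,2]
    - [0,0.2,2]
  twist: [0,0,0]
  fingers: [0,0,0]

```text
t: 13.1
tcp_pos: [0.4734, 0.2663, 0.1982]
eef_rot: [[0.015, -1.0, -0.006], [-1.0, -0.015, -0.001], [0.001, 0.006, -1.0]]
contact_force: [0.1, -5.4, -3.6]
grip_width: 0.0143
```

```bash
python3 st.py
```

```text
13.1 [0.4734 0.2663 0.1982] F [ 0.0926 -5.3898 -3.6381] T [-0.7799  0.131  -0.1794] 0.014295664208757443
[[ 0.0146 -0.9999 -0.0058]
 [-0.9999 -0.0146 -0.0008]
 [ 0.0007  0.0058 -1.    ]]
```

jog_arm:
  xyz:
    - [0,0,1]
    - [0,0,2]
    - [0,0,2]
  twist: [0,0,0]
  fingers: [0,0,0]

```text
t: 13.48
tcp_pos: [0.4733, 0.2664, 0.2003]
eef_rot: [[0.015, -1.0, -0.006], [-1.0, -0.015, -0.001], [0.001, 0.006, -1.0]]
contact_force: [-0.0, -4.7, -3.0]
grip_width: 0.0145
```

```bash
python3 st.py
```

```text
13.475 [0.4733 0.2664 0.2003] F [-0.0391 -4.6745 -3.0262] T [-0.6266  0.1505 -0.1309] 0.014467966479454792
[[ 0.0146 -0.9999 -0.0058]
 [-0.9999 -0.0146 -0.0007]
 [ 0.0006  0.0058 -1.    ]]
```

jog_arm:
  xyz:
    - [0,0.2,1]
    - [0,0.5,2]
    - [0,0.5,2]
  twist: [0,0,0]
  fingers: [0,0,0]

```text
t: 13.85
tcp_pos: [0.4734, 0.267, 0.2025]
eef_rot: [[0.015, -1.0, -0.006], [-1.0, -0.015, -0.0], [0.0, 0.006, -1.0]]
contact_force: [0.4, -3.6, -3.1]
grip_width: 0.0146
```

```bash
python3 st.py
```

```text
13.85 [0.4734 0.267  0.2025] F [ 0.3642 -3.5517 -3.1186] T [-0.5873  0.1574 -0.2027] 0.014562317475356008
[[ 0.0147 -0.9999 -0.0055]
 [-0.9999 -0.0147 -0.0005]
 [ 0.0004  0.0055 -1.    ]]
```

jog_arm:
  xyz:
    - [0,0.3,1]
    - [0,0.5,2]
    - [0,0.5,2]
  twist: [0,0,0]
  fingers: [0,0,0]

```text
t: 14.22
tcp_pos: [0.4734, 0.2676, 0.2046]
eef_rot: [[0.015, -1.0, -0.005], [-1.0, -0.015, -0.0], [0.0, 0.005, -1.0]]
contact_force: [-0.5, -3.0, -3.7]
grip_width: 0.0144
```

```bash
python3 st.py
```

```text
14.225 [0.4734 0.2676 0.2046] F [-0.5302 -3.0471 -3.7427] T [-0.5292  0.17   -0.1149] 0.014369025434282062
[[ 0.0147 -0.9999 -0.0054]
 [-0.9999 -0.0147 -0.0003]
 [ 0.0002  0.0054 -1.    ]]
```

jog_arm:
  xyz:
    - [0,0.3,1]
    - [0,0.6,2]
    - [0,0.6,2]
  twist: [0,0,0]
  fingers: [0,0,0]

```text
t: 14.6
tcp_pos: [0.4735, 0.2683, 0.2068]
eef_rot: [[0.015, -1.0, -0.005], [-1.0, -0.015, -0.0], [0.0, 0.005, -1.0]]
contact_force: [-0.7, -2.4, -2.9]
grip_width: 0.0144
```

```bash
python3 st.py
```

```text
14.6 [0.4735 0.2683 0.2068] F [-0.6812 -2.3706 -2.9187] T [-0.4075  0.168  -0.0778] 0.014376354414205926
[[ 0.0147 -0.9999 -0.0052]
 [-0.9999 -0.0147 -0.0002]
 [ 0.0001  0.0052 -1.    ]]
```

jog_arm:
  xyz:
    - [0,0.4,1]
    - [0,0.7,2]
    - [0,0.7,2]
  twist: [0,0,0]
  fingers: [0,0,0]

```text
t: 14.98
tcp_pos: [0.4735, 0.2691, 0.2089]
eef_rot: [[0.015, -1.0, -0.005], [-1.0, -0.015, 0.0], [-0.0, 0.005, -1.0]]
contact_force: [0.2, -3.0, -3.5]
grip_width: 0.0146
```

```bash
python3 st.py
```

```text
14.975 [0.4735 0.2691 0.2089] F [ 0.1515 -3.0468 -3.5429] T [-0.4547  0.1603 -0.0713] 0.014629095473454118
[[ 0.0148 -0.9999 -0.005 ]
 [-0.9999 -0.0148  0.    ]
 [-0.0001  0.005  -1.    ]]
```

jog_arm:
  xyz:
    - [0,0.3,1]
    - [0,0.5,2]
    - [0,0.5,2]
  twist: [0,0,0]
  fingers: [0,0,0]

```text
t: 15.35
tcp_pos: [0.4735, 0.2696, 0.211]
eef_rot: [[0.015, -1.0, -0.005], [-1.0, -0.015, 0.0], [-0.0, 0.005, -1.0]]
contact_force: [-0.7, -2.7, -3.4]
grip_width: 0.0146
```

```bash
python3 st.py
```

```text
15.35 [0.4735 0.2696 0.211 ] F [-0.6727 -2.6977 -3.4496] T [-0.3724  0.1716 -0.1376] 0.014552953187971231
[[ 0.0149 -0.9999 -0.0048]
 [-0.9999 -0.0149  0.0001]
 [-0.0002  0.0048 -1.    ]]
```

jog_arm:
  xyz:
    - [0,0.3,1]
    - [0,0.5,2]
    - [0,0.5,2]
  twist: [0,0,0]
  fingers: [0,0,0]

```text
t: 15.72
tcp_pos: [0.4736, 0.2702, 0.2131]
eef_rot: [[0.015, -1.0, -0.005], [-1.0, -0.015, 0.0], [-0.0, 0.005, -1.0]]
contact_force: [-1.2, -3.8, -3.5]
grip_width: 0.0143
```

```bash
python3 st.py
```

```text
15.725 [0.4736 0.2702 0.2131] F [-1.1548 -3.8348 -3.4653] T [-0.3455  0.1784 -0.1119] 0.014339872052222816
[[ 0.0148 -0.9999 -0.0047]
 [-0.9999 -0.0148  0.0003]
 [-0.0003  0.0047 -1.    ]]
```

jog_arm:
  xyz:
    - [0,0.1,1]
    - [0,0.3,2]
    - [0,0.3,2]
  twist: [0,0,0]
  fingers: [0,0,0]

```text
t: 16.1
tcp_pos: [0.4736, 0.2705, 0.2153]
eef_rot: [[0.015, -1.0, -0.004], [-1.0, -0.015, 0.0], [-0.0, 0.004, -1.0]]
contact_force: [-0.3, -1.4, -4.0]
grip_width: 0.0143
```

```bash
python3 st.py
```

```text
16.1 [0.4736 0.2705 0.2153] F [-0.3468 -1.3632 -3.9684] T [-0.3458  0.1277 -0.1226] 0.014256774061816987
[[ 0.0148 -0.9999 -0.0045]
 [-0.9999 -0.0148  0.0004]
 [-0.0005  0.0044 -1.    ]]
```

jog_arm:
  xyz:
    - [0,0,1]
    - [0,0,2]
    - [0,0,3]
    - [0,0,3]
  twist: [0,0,0,0]
  fingers: [0,0,0,0]

```text
t: 16.6
tcp_pos: [0.4737, 0.2706, 0.2184]
eef_rot: [[0.015, -1.0, -0.004], [-1.0, -0.015, 0.001], [-0.001, 0.004, -1.0]]
contact_force: [0.5, -1.8, -4.4]
grip_width: 0.0143
```

```bash
python3 st.py
```

```text
16.6 [0.4737 0.2706 0.2184] F [ 0.4612 -1.7829 -4.3828] T [-0.2891  0.1867 -0.092 ] 0.01425236491084799
[[ 0.0149 -0.9999 -0.0042]
 [-0.9999 -0.0149  0.0005]
 [-0.0006  0.0042 -1.    ]]
```

jog_arm:
  xyz:
    - [0,0,1]
    - [0,0,2]
    - [0,0,3]
    - [0,0,4]
    - [0,0,4]
  twist: [0,0,0,0,0]
  fingers: [0,0,0,0,0]

```text
t: 17.23
tcp_pos: [0.4737, 0.2706, 0.2225]
eef_rot: [[0.015, -1.0, -0.004], [-1.0, -0.015, 0.001], [-0.001, 0.004, -1.0]]
contact_force: [-0.0, -1.5, -3.0]
grip_width: 0.0142
```

```bash
python3 st.py
```

```text
17.225 [0.4737 0.2706 0.2225] F [-0.0066 -1.5041 -2.959 ] T [-0.258   0.1448 -0.0791] 0.014177763543478904
[[ 0.0149 -0.9999 -0.004 ]
 [-0.9999 -0.0149  0.0007]
 [-0.0007  0.004  -1.    ]]
```

jog_arm:
  xyz:
    - [0,0,2]
    - [0,0,4]
    - [0,0,6]
    - [0,0,8]
    - [0,0,8]
  twist: [0,0,0,0,0]
  fingers: [0,0,0,0,0]

```text
t: 17.85
tcp_pos: [0.4738, 0.2707, 0.2307]
eef_rot: [[0.015, -1.0, -0.004], [-1.0, -0.015, 0.001], [-0.001, 0.004, -1.0]]
contact_force: [-0.7, -1.1, -3.4]
grip_width: 0.0141
```

```bash
python3 st.py
```

```text
17.85 [0.4738 0.2707 0.2307] F [-0.715  -1.0986 -3.4087] T [-0.128   0.1316  0.0082] 0.014050181247691569
[[ 0.015  -0.9999 -0.0037]
 [-0.9999 -0.015   0.0009]
 [-0.0009  0.0037 -1.    ]]
```

jog_arm:
  xyz:
    - [0,0,2]
    - [0,0,4]
    - [0,0,4]
    - [0,0,4]
  twist: [0,0,0,0]
  fingers: [0,0,0,0]

```text
t: 18.35
tcp_pos: [0.4737, 0.2707, 0.2347]
eef_rot: [[0.015, -1.0, -0.004], [-1.0, -0.015, 0.001], [-0.001, 0.004, -1.0]]
contact_force: [0.5, 0.4, -4.1]
grip_width: 0.0142
```

```bash
python3 st.py; python3 look.py l7
```

```text
18.35 [0.4737 0.2707 0.2347] F [ 0.513   0.4092 -4.0569] T [0.0041 0.1234 0.0088] 0.014174429827170399
[[ 0.015  -0.9999 -0.0038]
 [-0.9999 -0.015   0.0009]
 [-0.001   0.0038 -1.    ]]
```

View pics/l7.png

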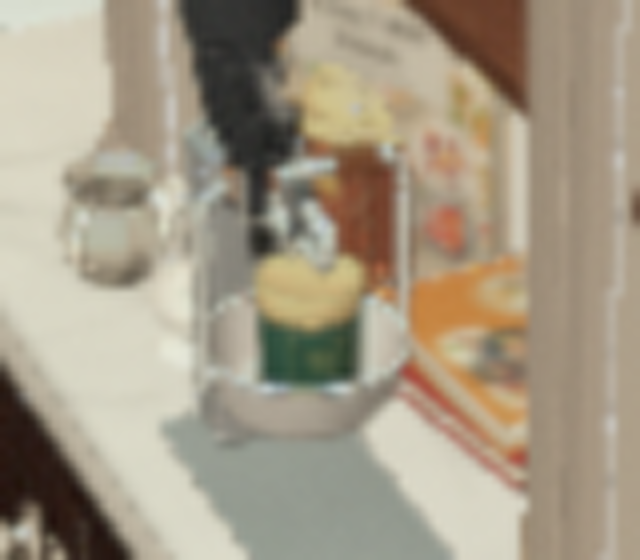

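jog_arm:
  xyz:
    - [0,-2,0]
    - [0,-6,0]
    - [0,-12,0]
    - [0,-20,0]
    - [0,-24,0]
  twist: [0,0,0,0,0]
  fingers: [0,0,0,0,0]

```text
t: 19.02
tcp_pos: [0.4738, 0.2461, 0.2347]
eef_rot: [[0.015, -1.0, -0.004], [-1.0, -0.015, 0.001], [-0.001, 0.004, -1.0]]
contact_force: [-0.3, -0.2, -4.8]
grip_width: 0.0142
```

```bash
python3 st.py
```

```text
19.025 [0.4738 0.2461 0.2347] F [-0.3336 -0.1797 -4.8233] T [-0.0006  0.1183 -0.0229] 0.014177361957098004
[[ 0.0145 -0.9999 -0.0038]
 [-0.9999 -0.0145  0.0008]
 [-0.0009  0.0038 -1.    ]]
```

jog_arm:
  xyz:
    - [0,-6,0]
    - [0,-18,0]
    - [0,-32,0]
    - [0,-46,0]
    - [0,-54,0]
  twist: [0,0,0,0,0]
  fingers: [0,0,0,0,0]

```text
t: 19.65
tcp_pos: [0.4738, 0.191, 0.2348]
eef_rot: [[0.014, -1.0, -0.004], [-1.0, -0.014, 0.001], [-0.001, 0.004, -1.0]]
contact_force: [0.4, -0.3, -3.7]
grip_width: 0.0141
```

jog_arm:
  xyz:
    - [0,-6,0]
    - [0,-16,0]
    - [0,-26,0]
    - [0,-34,0]
    - [0,-38,0]
  twist: [0,0,0,0,0]
  fingers: [0,0,0,0,0]

```text
t: 20.27
tcp_pos: [0.4738, 0.1525, 0.2348]
eef_rot: [[0.013, -1.0, -0.004], [-1.0, -0.013, 0.001], [-0.001, 0.004, -1.0]]
contact_force: [-0.4, 0.6, -4.0]
grip_width: 0.014
```

```bash
python3 st.py; python3 look.py l8
```

```text
20.275 [0.4738 0.1525 0.2348] F [-0.3986  0.6213 -4.0414] T [-0.0133  0.1988  0.0177] 0.014009468014643206
[[ 0.0135 -0.9999 -0.0037]
 [-0.9999 -0.0135  0.0008]
 [-0.0008  0.0037 -1.    ]]
```

View pics/l8.png

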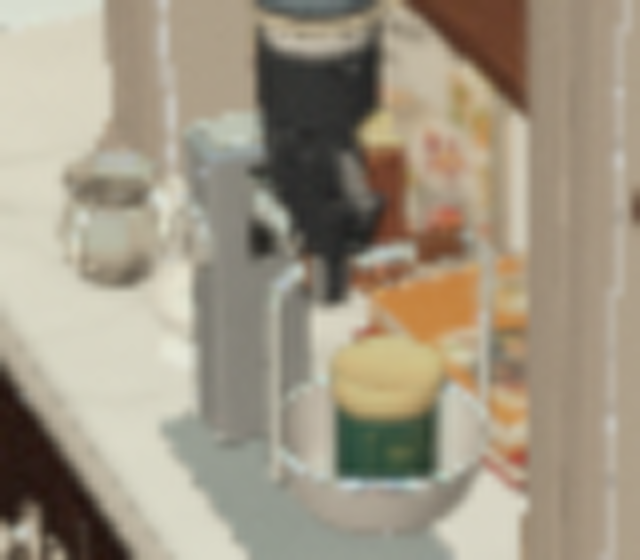

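jog_arm:
  xyz:
    - [-6,0,0]
    - [-20,-4,3]
    - [-38,-10,6]
    - [-54,-16,8]
    - [-64,-22,10]
  twist: [0,0,0,0,0]
  fingers: [0,0,0,0,0]

```text
t: 20.95
tcp_pos: [0.4087, 0.13, 0.2451]
eef_rot: [[0.014, -1.0, -0.004], [-1.0, -0.014, 0.001], [-0.001, 0.004, -1.0]]
contact_force: [0.5, 0.0, -3.8]
grip_width: 0.0139
```

jog_arm:
  xyz:
    - [0,-14,0]
    - [0,-32,0]
    - [0,-52,0]
    - [0,-72,0]
    - [0,-92,0]
  twist: [0,0,0,0,0]
  fingers: [0,0,0,0,0]

```text
t: 21.58
tcp_pos: [0.4089, 0.0366, 0.2451]
eef_rot: [[0.014, -1.0, -0.003], [-1.0, -0.014, 0.0], [-0.001, 0.003, -1.0]]
contact_force: [-0.3, 0.3, -4.2]
grip_width: 0.0139
```

jog_arm:
  xyz:
    - [0,-20,0]
    - [0,-42,0]
    - [0,-64,0]
    - [0,-86,0]
    - [0,-104,0]
  twist: [0,0,0,0,0]
  fingers: [0,0,0,0,0]

```text
t: 22.2
tcp_pos: [0.4089, -0.069, 0.2451]
eef_rot: [[0.013, -1.0, -0.003], [-1.0, -0.013, 0.0], [-0.0, 0.003, -1.0]]
contact_force: [0.0, 0.1, -4.5]
grip_width: 0.0139
```

```bash
python3 st.py
```

```text
22.2 [ 0.4089 -0.069   0.2451] F [ 0.0077  0.1404 -4.4849] T [ 0.0113  0.0941 -0.0045] 0.013916332513988055
[[ 0.0129 -0.9999 -0.003 ]
 [-0.9999 -0.0129  0.0001]
 [-0.0002  0.003  -1.    ]]
```

jog_arm:
  xyz:
    - [0,-18,0]
    - [0,-40,0]
    - [0,-64,0]
    - [4,-86,0]
    - [12,-98,0]
  twist: [0,0,0,0,0]
  fingers: [0,0,0,0,0]

```text
t: 22.82
tcp_pos: [0.421, -0.1686, 0.2451]
eef_rot: [[0.011, -1.0, -0.003], [-1.0, -0.011, -0.0], [0.0, 0.003, -1.0]]
contact_force: [-1.0, 0.2, -3.6]
grip_width: 0.0143
```

jog_arm:
  xyz:
    - [15,-1,0]
    - [35,-1,0]
    - [55,-1,0]
    - [72,-1,0]
    - [82,-1,0]
  twist: [0,0,0,0,0]
  fingers: [0,0,0,0,0]

```text
t: 23.45
tcp_pos: [0.5042, -0.169, 0.2448]
eef_rot: [[0.012, -1.0, -0.003], [-1.0, -0.012, 0.0], [-0.0, 0.003, -1.0]]
contact_force: [-0.0, -0.2, -3.8]
grip_width: 0.0145
```

```bash
python3 st.py; python3 - <<'E'
from h import *
s=eyes.get_image("side");t=eyes.get_image("top")
cv2.imwrite("pics/s9.png",cv2.resize(s[150:300,290:430],None,fx=4,fy=4,interpolation=cv2.INTER_CUBIC))
cv2.imwrite("pics/t9.png",cv2.resize(t[150:240,310:440],None,fx=6,fy=6,interpolation=cv2.INTER_CUBIC))
for z in(0.09+.01,):print(proj("top",[[.5387,-.169,.01],[.5387,-.169,.09]]),proj("side",[[.5387,-.169,.01],[.5387,-.169,.09],[.5387,-.169,.2635]]))
E
python3 st.py
```

```text
23.45 [ 0.5042 -0.169   0.2448] F [-0.0053 -0.2184 -3.7944] T [0.0244 0.1163 0.0334] 0.014548430778365559
[[ 0.0124 -0.9999 -0.0031]
 [-0.9999 -0.0124  0.0002]
 [-0.0002  0.0031 -1.    ]]
[[356.20645752 200.21393913]
 [357.69832705 198.1438219 ]] [[347.99094936 239.60148332]
 [348.62941839 225.52562213]
 [350.12527742 192.55548256]]
23.55 [ 0.5038 -0.1692  0.2448] F [-0.2616 -0.1813 -2.9664] T [-0.0197  0.1714 -0.0058] 0.014201754186038088
[[ 0.0124 -0.9999 -0.0031]
 [-0.9999 -0.0124  0.0001]
 [-0.0001  0.0031 -1.    ]]
```

View pics/s9.png

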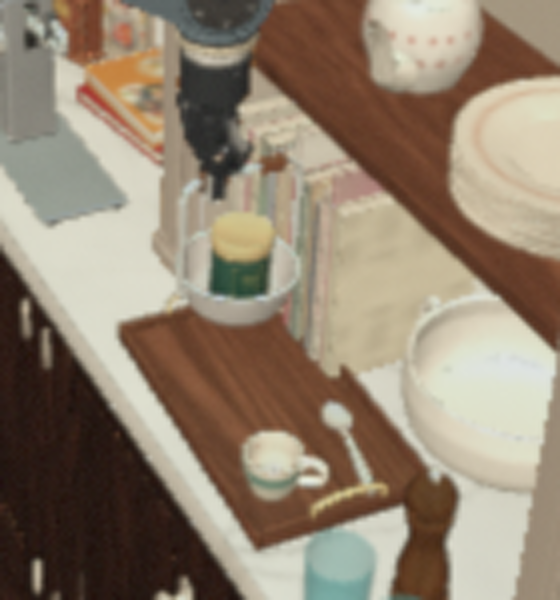

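View pics/t9.png

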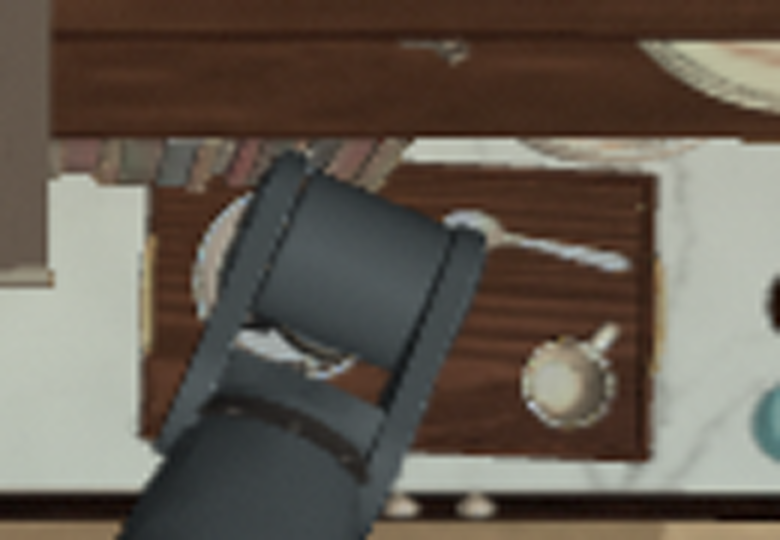

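jog_arm:
  xyz:
    - [0,0,-6]
    - [-1,0,-18]
    - [-1,0,-30]
    - [-1,0,-42]
    - [-1,0,-50]
  twist: [0,0,0,0,0]
  fingers: [0,0,0,0,0]

```text
t: 24.18
tcp_pos: [0.5026, -0.1691, 0.1937]
eef_rot: [[0.012, -1.0, -0.004], [-1.0, -0.012, 0.0], [-0.0, 0.004, -1.0]]
contact_force: [0.6, 0.2, -4.2]
grip_width: 0.0144
```

jog_arm:
  xyz:
    - [0,0,-6]
    - [0,0,-14]
    - [0,0,-22]
    - [0,0,-28]
    - [0,0,-30]
  twist: [0,0,0,0,0]
  fingers: [0,0,0,0,0]

```text
t: 24.8
tcp_pos: [0.5025, -0.169, 0.1634]
eef_rot: [[0.012, -1.0, -0.004], [-1.0, -0.012, 0.001], [-0.001, 0.004, -1.0]]
contact_force: [0.1, 0.1, -3.1]
grip_width: 0.0143
```

```bash
python3 st.py; python3 - <<'E'
from h import *
s=eyes.get_image("side")
cv2.imwrite("pics/s10.png",cv2.resize(s[180:260,310:390],None,fx=8,fy=7.4,interpolation=cv2.INTER_CUBIC))
E
```

```text
24.8 [ 0.5025 -0.169   0.1634] F [ 0.1119  0.0567 -3.0996] T [-0.041   0.1544  0.0086] 0.014297486912623008
[[ 0.0122 -0.9999 -0.0043]
 [-0.9999 -0.0122  0.0006]
 [-0.0007  0.0043 -1.    ]]
```

View pics/s10.png

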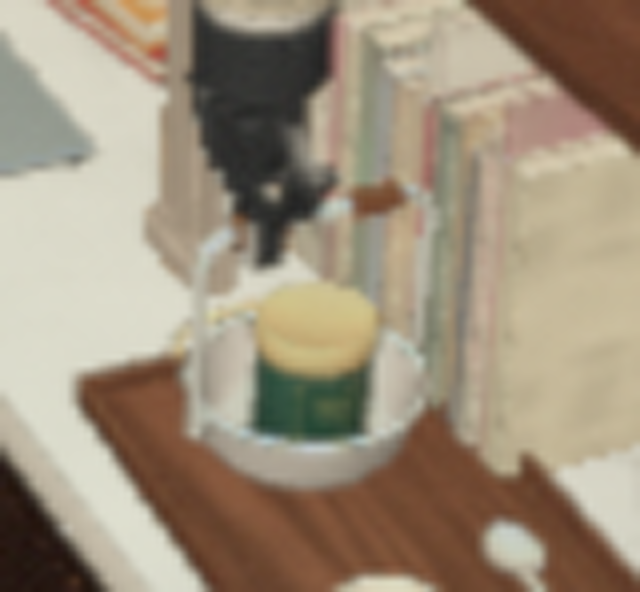

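Fine; now lower in 1 mm steps until the tray takes the weight.

jog_arm:
  xyz:
    - [0,0,-1]
    - [0,0,-2]
    - [0,0,-3]
    - [0,0,-3]
  twist: [0,0,0,0]
  fingers: [0,0,0,0]

```text
t: 25.35
tcp_pos: [0.5025, -0.1691, 0.1604]
eef_rot: [[0.012, -1.0, -0.004], [-1.0, -0.012, 0.001], [-0.001, 0.004, -1.0]]
contact_force: [0.1, -1.7, -3.8]
grip_width: 0.0143
```

jog_arm:
  xyz:
    - [0,0,-0.5]
    - [0,0,-1]
    - [0,0,-1]
  twist: [0,0,0]
  fingers: [0,0,0]

```text
t: 25.72
tcp_pos: [0.5024, -0.1691, 0.1593]
eef_rot: [[0.012, -1.0, -0.004], [-1.0, -0.012, 0.001], [-0.001, 0.004, -1.0]]
contact_force: [0.3, 0.6, -3.6]
grip_width: 0.014
```

jog_arm:
  xyz:
    - [0,0,-0.5]
    - [0,0,-1]
    - [0,0,-1]
  twist: [0,0,0]
  fingers: [0,0,0]

```text
t: 26.1
tcp_pos: [0.5024, -0.169, 0.1582]
eef_rot: [[0.012, -1.0, -0.004], [-1.0, -0.012, 0.001], [-0.001, 0.004, -1.0]]
contact_force: [0.4, -1.0, -3.0]
grip_width: 0.0144
```

```bash
python3 st.py
```

```text
26.1 [ 0.5024 -0.169   0.1582] F [ 0.3973 -0.9697 -3.0091] T [-0.0424  0.1173  0.0439] 0.01442926792135222
[[ 0.0123 -0.9999 -0.0045]
 [-0.9999 -0.0123  0.0007]
 [-0.0007  0.0045 -1.    ]]
```

jog_arm:
  xyz:
    - [0,0,-0.5]
    - [0,0,-1]
    - [0,0,-1]
  twist: [0,0,0]
  fingers: [0,0,0]

```text
t: 26.48
tcp_pos: [0.5024, -0.169, 0.1572]
eef_rot: [[0.012, -1.0, -0.005], [-1.0, -0.012, 0.001], [-0.001, 0.005, -1.0]]
contact_force: [-0.1, 0.2, -2.8]
grip_width: 0.0143
```

jog_arm:
  xyz:
    - [0,0,-0.5]
    - [0,0,-1]
    - [0,0,-1]
  twist: [0,0,0]
  fingers: [0,0,0]

```text
t: 26.85
tcp_pos: [0.5024, -0.1691, 0.1564]
eef_rot: [[0.012, -1.0, -0.004], [-1.0, -0.012, 0.001], [-0.001, 0.004, -1.0]]
contact_force: [-1.0, 0.1, -0.9]
grip_width: 0.0146
```

```bash
python3 st.py
```

```text
26.85 [ 0.5024 -0.1691  0.1564] F [-0.9698  0.0545 -0.9246] T [ 0.0324  0.3479 -0.017 ] 0.014576721581821063
[[ 0.0123 -0.9999 -0.0044]
 [-0.9999 -0.0123  0.0006]
 [-0.0007  0.0044 -1.    ]]
```

jog_arm:
  xyz:
    - [0,0,-0.5]
    - [0,0,-0.5]
  twist: [0,0]
  fingers: [0,0]

```text
t: 27.1
tcp_pos: [0.5023, -0.1691, 0.1563]
eef_rot: [[0.012, -1.0, -0.004], [-1.0, -0.012, 0.001], [-0.001, 0.004, -1.0]]
contact_force: [-4.2, 0.3, 6.5]
grip_width: 0.0144
```

jog_arm:
  xyz:
    - [0,0,0]
    - [0,0,0]
    - [0,0,0]
  twist: [0,0,0]
  fingers: [0,0,0]
  grip_force: 20

```text
t: 27.48
tcp_pos: [0.5024, -0.1691, 0.1563]
eef_rot: [[0.012, -1.0, -0.004], [-1.0, -0.012, 0.001], [-0.001, 0.004, -1.0]]
contact_force: [-2.8, 0.5, 2.0]
grip_width: 0.0142
```

```bash
python3 st.py
```

```text
27.475 [ 0.5024 -0.1691  0.1563] F [-2.7577  0.4876  1.9937] T [0.1362 0.6742 0.0268] 0.01415511284884522
[[ 0.0123 -0.9999 -0.0044]
 [-0.9999 -0.0123  0.0005]
 [-0.0006  0.0044 -1.    ]]
```

On the tray. Release slowly.

jog_arm:
  xyz:
    - [0,0,0]
    - [0,0,0]
    - [0,0,0]
    - [0,0,0]
    - [0,0,0]
  twist: [0,0,0,0,0]
  fingers: [0.17,0.19,0.22,0.28,0.35]

```text
t: 28.1
tcp_pos: [0.5025, -0.1691, 0.1564]
eef_rot: [[0.012, -1.0, -0.004], [-1.0, -0.012, 0.0], [-0.0, 0.004, -1.0]]
contact_force: [-0.6, -0.3, -0.2]
grip_width: 0.0299
```

jog_arm:
  xyz:
    - [0,0,0]
    - [0,0,0]
    - [0,0,0]
  twist: [0,0,0]
  fingers: [0.45,0.55,0.55]

```text
t: 28.48
tcp_pos: [0.5025, -0.1692, 0.1563]
eef_rot: [[0.012, -1.0, -0.004], [-1.0, -0.012, 0.0], [-0.0, 0.004, -1.0]]
contact_force: [-0.7, 0.2, 0.2]
grip_width: 0.0469
```

```bash
python3 st.py;  python3 - <<'E'
from h import *
s=eyes.get_image("side")
cv2.imwrite("pics/s11.png",cv2.resize(s[180:260,310:390],None,fx=8,fy=7.4,interpolation=cv2.INTER_CUBIC))
E
```

```text
28.475 [ 0.5025 -0.1692  0.1563] F [-0.7001  0.2048  0.1591] T [ 0.0146 -0.0418 -0.0025] 0.04692000457565298
[[ 0.0123 -0.9999 -0.0041]
 [-0.9999 -0.0123  0.0004]
 [-0.0005  0.0041 -1.    ]]
```

View pics/s11.png

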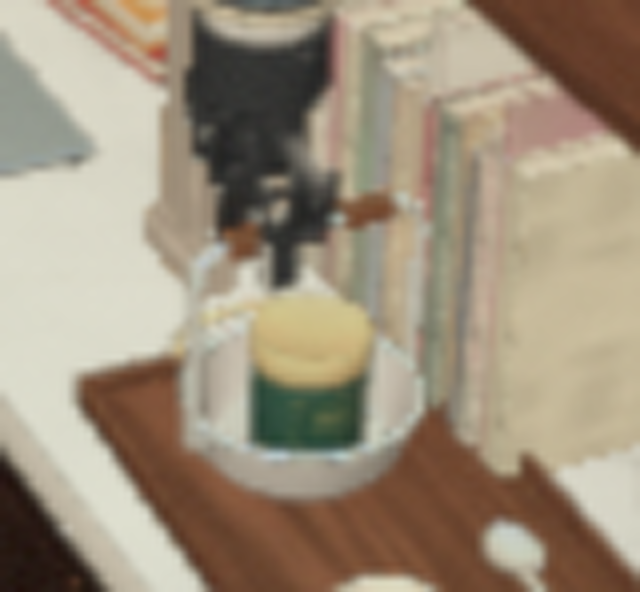

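jog_arm:
  xyz:
    - [0,0,8]
    - [0,0,25]
    - [0,0,45]
    - [0,0,65]
    - [0,0,80]
  twist: [0,0,0,0,0]
  fingers: [0.55,0.55,0.55,0.55,0.55]

```text
t: 29.15
tcp_pos: [0.5027, -0.1693, 0.2384]
eef_rot: [[0.012, -1.0, -0.002], [-1.0, -0.012, -0.0], [0.0, 0.002, -1.0]]
contact_force: [0.5, 0.4, -0.3]
grip_width: 0.0473
```

jog_arm:
  xyz:
    - [-20,0,10]
    - [-60,0,20]
    - [-100,0,30]
    - [-140,0,30]
    - [-150,0,30]
  twist: [0,0,0,0,0]
  fingers: [0.55,0.55,0.55,0.55,0.55]

```text
t: 29.78
tcp_pos: [0.3513, -0.1692, 0.2691]
eef_rot: [[0.011, -1.0, -0.002], [-1.0, -0.011, -0.001], [0.001, 0.002, -1.0]]
contact_force: [0.8, -0.8, -0.2]
grip_width: 0.0469
```

```bash
python3 st.py;  python3 - <<'E'
from h import *
s=eyes.get_image("side");t=eyes.get_image("top")
cv2.imwrite("pics/s12.png",cv2.resize(s[120:280,270:430],None,fx=3.7,fy=3.7,interpolation=cv2.INTER_CUBIC))
cv2.imwrite("pics/t12.png",cv2.resize(t[165:240,190:450],None,fx=3,fy=3,interpolation=cv2.INTER_CUBIC))
cv2.imwrite("pics/t13.png",cv2.resize(t[160:240,320:420],None,fx=7,fy=7,interpolation=cv2.INTER_CUBIC))
cv2.imwrite("pics/t14.png",cv2.resize(t[170:240,190:290],None,fx=8,fy=8,interpolation=cv2.INTER_CUBIC))
E
```

```text
29.775 [ 0.3513 -0.1692  0.2691] F [ 0.7957 -0.7623 -0.2448] T [-0.0524 -0.0069  0.0105] 0.04693747138653117
[[ 0.0113 -0.9999 -0.0017]
 [-0.9999 -0.0113 -0.0009]
 [ 0.0009  0.0017 -1.    ]]
```

View pics/s12.png

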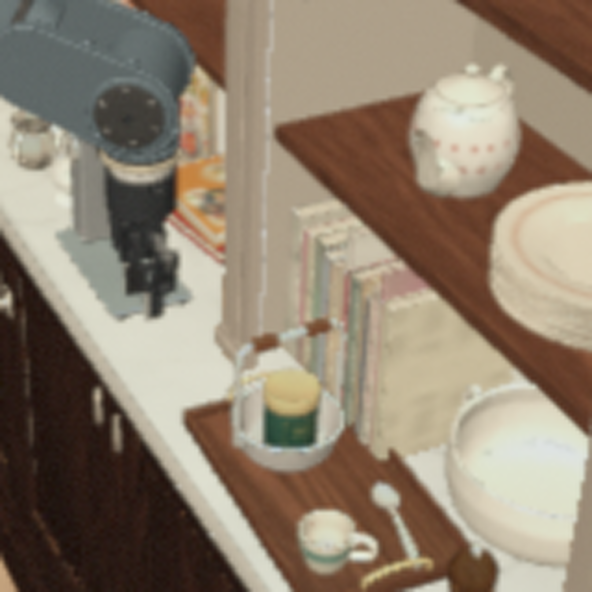

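View pics/t13.png

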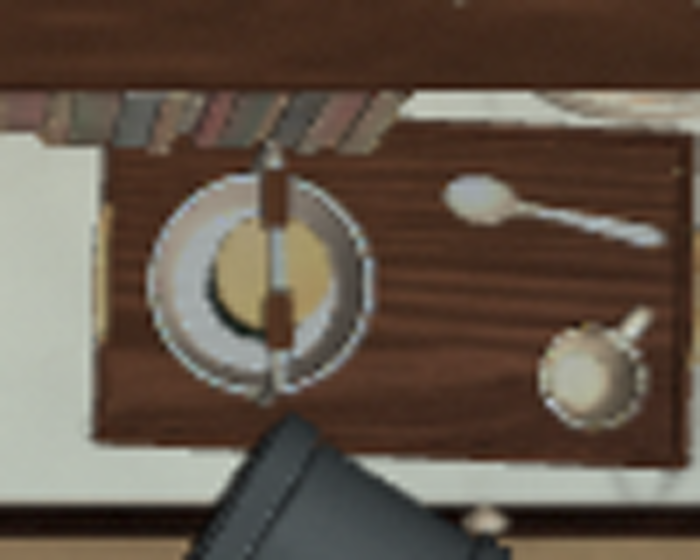

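View pics/t14.png

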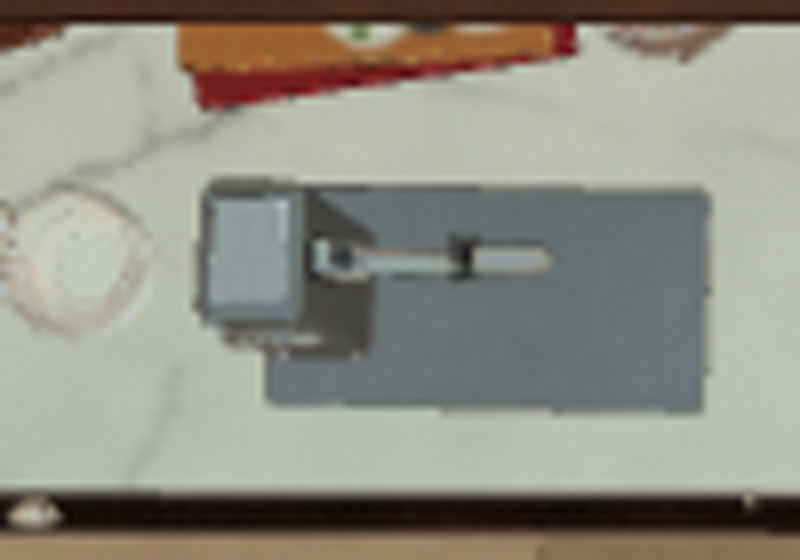

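```bash
python3 - <<'E'
from h import *
g=lambda x,y:((x+.5)/7-.5+320,(y+.5)/7-.5+160)
print("rim c",ray("top",g(262,284),.055),"bar near",ray("top",g(278,318),.184),"far",ray("top",g(275,196),.184))
for p in [(93,440),(690,467),(695,130)]: print(ray("top",g(*p),.026))
E
```

```text
rim c [ 0.53414165 -0.16883845  0.055     ] bar near [ 0.50086381 -0.16749954  0.184     ] far [ 0.57039069 -0.16624162  0.184     ]
[ 0.44165517 -0.0678529   0.026     ]
[ 0.42621304 -0.43017721  0.026     ]
[ 0.63294314 -0.43714258  0.026     ]
```

```bash
python3 -c "
from plant import arm
print(arm.sign_off())"
```

```text
the job is handed in; nothing more can be done
None
```

The basket, with the tea tin still in it, is off the hook and standing on the clear half of the tray. I handed the job in at about 30 s of the 70 s allowed; the sign-off gives no verdict.

**What I did:**
- I gripped the near sleeve, took the weight, and pushed the keeper back with the bar. Keeper force built up to about 4–5 N sideways, and nothing near 12 N was measured.
- I raised the bar past the bill with the keeper still pressed. The keeper force fell to zero above the hook, and I drew the basket off to −y.
- I carried it in front of the post, set it down gently (highest reading about 7 N at the wrist) and let go. I then moved the arm clear.

**Last checks:**
- **Position:** the top picture puts the basket centre about 5 mm from my estimate of the clear half's middle. That estimate rests on calibration good to about 2 mm.
- **Upright:** the basket and tin look upright by eye.
- **Robot clear:** the contact force was about zero within sensor noise.
- **Other things:** the scale, cup, spoon and creamer look unmoved. I did not check the mill, pot and glasses closely.
- **Keeper:** its angle cannot be measured. That it went past 0.2 rad and shut again is inferred from the forces, the bar's travel and the unchanged look from above.
- **Firm stop:** I never clearly felt the keeper's firm stop; the force kept rising smoothly, so I worked out the bill's position from where the bar first touched the keeper.

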